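Register a bin plate and run one marking cycle on a hand-cranked press

ROBOT

A 7-joint arm with a two-finger parallel gripper is mounted at the origin on the work surface. World frame = base frame: x ahead of the robot, y to its left, z up, the work surface at z = 0. Lengths are in m, angles in rad, forces in N, time in s.
With the tool pointing down it reaches from about 0.4 to 0.85 m from the base axis. Payload 10.4 kg.
Tool frame: the origin (TCP) lies where the fingers leave the gripper's body, on its centre line; the fingertips stand 73 mm ahead of it and the grasp point (between the pads) lies grasp_offset ahead of it (grasp_offset is the distance from the TCP to the grasp point, in m); z points along the fingers, y is the line along which they close (so a half turn about z gives the same grasp; the last joint's range is limited). The gripper opens to 85 mm and grips with 20 to 120 N. Pads are 22 mm wide; open, the fingers measure 114 mm over their backs; the gripper's body (76 mm by 85 mm) begins 54 mm behind the grasp point. The pads swing forward as they close: fully open they stand 13 mm farther back than shut.
Start: joints at [-1.333, 0.332, -0.065, 1.46, 0.022, 1.35, -0.088], TCP at [0.161, 0.604, 0.304] pointing down, gripper open.
Joint ranges: [-2.6, 2.6], [-0.5, 2.12], [-1.47, 1.34], [0.16, 2.42], [-1.27, 4.41], [0.06, 2.06], [-2.6, 2.6]. Speed limits (rad/s): [2.22, 2.22, 2.79, 2.79, 3.14, 3.14, 3.14].

INTERFACE

Orientations are given as a unit quaternion [x, y, z, w].
In Python, from workcell import get_obs, camera, camera_params, hand_in, grasp_offset gives the robot as it stands.
- The arm moves only by the tool carry_out, never from a script. Its argument "commands" is a list that holds one entry, the list of rows, each a list of 6 numbers: the shift along the tool's x, y, z in units of 40 mm (1.0 is 40 mm), then the turn, a rotation vector about the tool's x, y, z in units of 6 degrees (1.0 is 6 degrees). In form: [[[x, y, z, ax, ay, az], ...]]. A call has 1 to 20 rows; each row shifts and turns the commanded pose from where the row before left it, along the tool's axes as they then stand; what a row does not reach is not made up. A row lasts 1/12 s, in which the tool goes at most 41.7 mm and 7.16 degrees, less where a joint would pass 70% of its speed; a pose out of reach is approached as far as the arm can. A call is refused whole if a number of a shift passes 1 or a number of a turn 1, either way. A call with a gripper value outside its range is refused whole. "hand" is the closure, from -1 (fully open) to 1 (shut), set as the call begins (left out, the last holds). The fingers move at their own pace and stop on an object; "force" is the grip in N (left out, the last holds). Time passes only in rows, so rows that do not move let the fingers close. It gives the time, the measured TCP pose, the force, the opening and the grip force at its end, in the units of the state.
- get_obs(): the state, without advancing time (a new reading comes with each control period).
- camera(name): name is "scene" or "side" or "wrist"; returns the picture (384x512x3 uint8, red, green, blue); there is no depth.
- camera_params(name): a dict with "mtx" (3x3 intrinsics, pixels), "R" (3x3) and "t" (3): a world point X has camera coordinates R X + t. Camera axes: x right, y down, z forward; pixel columns grow to the right and rows downward; lengths in m; the calibration is good to about 2 mm. The wrist camera is an equidistant fisheye: a pixel r from the principal point sees the ray r / f radians off the axis. A picture is of the moment at which its call begins: read the wrist's pose just before it. camera_params takes no time and is no camera call; for the wrist camera it gives the pose at the moment of the call.
- hand_in(): hands the job in; it is judged then, once.
The state is a dict: "clock": time; "joint_pos": joint angles; "joint_velocities": joint speeds; "tau": joint torques, N m; "position": TCP position; "ee_rot": TCP orientation; "ft_force": force on the tool from outside, world axes, zero at the start; "torque": the same for the moment, N m; "grip_width": opening from 0.0 (shut) to 1.0 (fully open); "grasp_force": force on a finger pad.
Only numpy, scipy, OpenCV 4.12 (cv2) and the standard library are available. Lean on these libraries where they do the work, as an engineer would, in place of code of your own. Each camera call takes 0.05 s, during which the arm holds its last target. There are 200 camera calls.

TASK

First push the brass plate across the bed of the green marking press until it sits square and tight against both steel stops. Then wind the red-handled crank backwards (anticlockwise, looking down on it from the handle side) until you feel its zero stop, and from there crank exactly two full turns clockwise, no more, to run one marking cycle. Let go, leave the plate on its stops and do not disturb the bottles and other things around.

Things in the scene. Friction and masses are not known exactly. Their poses are not given: they have to be found in the camera images.
- press: Green marking press, fixed. Origin on the table surface; front (-x of its frame) towards the robot, +y is the crank side. Base slab 20 mm thick, x -160 to 150, y -235 to 265 mm. Bed on the -y half; behind the bed the marking head's column, x 55 to 145, y -145 to -35, top 90 mm above the table. Gearbox with crank on the +y half. Offsets below in mm along the press's axes.
- bed (a point): Centre of the top of the dark steel bed, 30 mm above the table, 215 (x) x 190 mm (y); axes as the press.
- stop_corner (a point): Where the faces of the two steel stops would meet, at bed level. Both stops are 12 mm high bars on the bed. The rear stop's face looks to -x and runs from here 130 mm to -y; the side stop's face looks to -y and runs from 15 to 90 mm to -x of here. Axes as the press.
- head_nose (a point): Middle of the lower front edge of the marking head's nose, which overhangs the rear of the bed: it reaches 35 mm to either side in y, back to the column and 35 mm up from this point; 25 mm of free height over the bed.
- plate: Brass plate, 60 (x) x 110 (y) x 10 mm thick, 0.5 kg, lying loose and flat on the bed; origin at the centre of its underside. It starts some 15 to 45 mm off the stops, turned by up to 14 degrees. On its stops its +x edge lies along the rear stop, its +y edge along the side stop, and its axes are those of the press. If it jams askew, push at the end that hangs back.
- plate_corner (a point): Corner of the plate's underside at its +x, +y (30, 55 mm from its centre); it belongs at stop_corner.
- light_bar (a point): Middle of an LED light bar, 20 mm thick, along the press's x, from 95 mm in front of (-x) to 110 mm behind this point, above the crank: a tool pointing straight down at the high side of the crank's circle hits it, so lean the tool along the crank axis. It hangs on one upright post, 16 mm thick, 105 mm behind (+x) this point.
- crank_axis (a point): Fixed point on the crank's axis, in the plane in which the middle of the handle circles. Its z axis is the crank axis, leaning 35 degrees from vertical sideways towards the bed (-y of the press); its x axis is the press's x axis. Clockwise is as seen from the handle side, looking against this z axis. Nothing inside the circle stands higher than the crank arm.
- crank_hub (a point): Fixed point on the axis at the underside of the crank arm, 46 mm below crank_axis along the axis. Inside is the zero stop, set differently each time: it cannot be seen, only felt. The crank starts 50 to 126 degrees clockwise of it. Winding takes about 2 N at the handle (friction; it stays where left); at the stop it goes hard: 10 N tells it. Clockwise it turns without end.
- crank_handle (a point): Middle (for gripping) of the red crank handle: a cylinder 26 mm thick, 56 mm long, parallel to the crank axis and 70 mm from it. It reaches from 34 mm below to 22 mm above this point along the axis, and stands on the 10 mm thick steel crank arm. It spins freely on its pin, so a gripper can hold it and circle without turning.
- cam (a joint): Cam slide hidden inside the gearbox, driven by the crank: 0.2 mm per clockwise turn (0 m at the zero stop, 0.0004 m after two turns). The noise of its readings is larger than this whole travel, so it is no help in counting.
- bottle_a: Bystander: green wine bottle, 74 mm thick, 300 mm tall; origin under its centre.
- bottle_b: Bystander: amber wine bottle, 74 mm thick, 300 mm tall; origin under its centre.
- mug: Bystander: blue mug, 80 mm wide, 90 mm tall; origin under its centre.
- jar: Bystander: glass jar, 70 mm wide, 90 mm tall; origin under its centre.
- brush: Bystander: brush lying behind the press.
- cork: Bystander: cork 24 mm thick, 44 mm tall, standing on the press's base near the front edge below the crank; origin under its centre.
There are look-alikes about, which are no part of the job. Of the things shaped like the plate, the brass one is meant.

How it is judged:
By the outcome, as a careful person would: the job done as asked, in the order asked, and still so for the second after the job is handed in, with the robot touching nothing.
It also fails if it takes over 72 s, if anything falls off the work surface, if the arm or the gripper's body presses on something with over 40 N, if the wrist force passes 120 N, or if a joint passes its speed limit or range.

## Working session

There is one attempt and no reset: what is moved stays moved. The work goes in short steps, Python scripts to look and compute and a tool call to move; the robot and the scene stay as the last step left them, time stands still between calls to the robot, and variables do not carry over. Pictures are saved under pics/ and viewed, at most 10 in all, crops included, and the job is handed in when it is done.

Besides the shell and the picture viewer there is one more tool, called after "Request:" as a command line: name --argument value ..., lists and objects as JSON in quotes. carry_out: Moves the arm, as the interface text tells. Its arguments: {"type":"object","properties":{"commands":{"type":"array"},"hand":{"type":"number"},"force":{"type":"number"}},"required":["commands"]}

```bash
mkdir -p pics; ls
python3 - <<'E'
from workcell import *
import cv2,numpy as np
o=get_obs();print(o['clock'],o['position'],o['ee_rot'],o['ft_force'],grasp_offset)
for n in("scene","side"):
    im=camera(n);cv2.imwrite(f"pics/{n}0.png",im[...,::-1]);p=camera_params(n);print(n,p['mtx'].tolist() if hasattr(p['mtx'],'tolist') else p['mtx'],np.round(p['R'],4).tolist(),p['t'])
a=[cv2.imread(f"pics/{n}0.png") for n in("scene","side")]
E
```

```text
pics
0.0 [0.16113726 0.60357467 0.30307342] [ 1.30074673e-01  9.91503914e-01 -7.51875019e-04 -4.77109018e-05] [-0.13732923  0.25503062  0.3280638 ] 0.0539
scene [[408.5825351209106, 0.0, 256.9864995849966], [0.0, 408.5825351209106, 186.4528177764796], [0.0, 0.0, 1.0]] [[-0.0916, 0.9958, 0.0069], [0.8013, 0.0778, -0.5932], [-0.5913, -0.0488, -0.805]] [ 0.06561842 -0.30583505  1.83153279]
side [[453.9719907735277, 0.0, 248.3776126143408], [0.0, 453.9719907735277, 188.9027073827897], [0.0, 0.0, 1.0]] [[-0.9906, -0.1361, 0.0153], [-0.0806, 0.4893, -0.8684], [0.1107, -0.8614, -0.4957]] [0.51754808 0.22484481 1.45618329]
```

View pics/scene0.png

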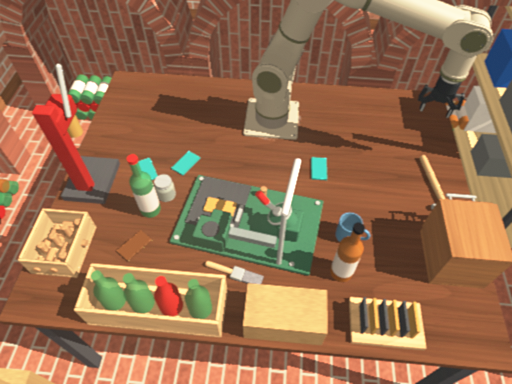

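View pics/side0.png

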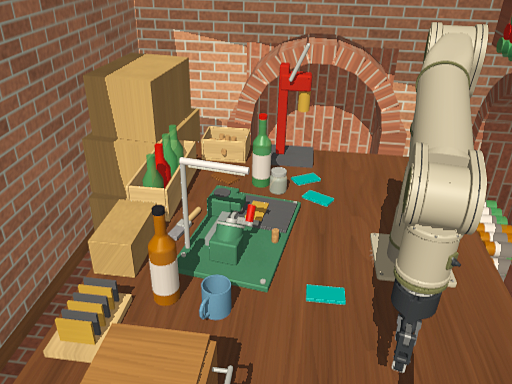

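The scene view shows the press around (250,222), the yellow plate around (220,206), the red handle at (263,195) and the light bar from (297,160) to (280,262). The plate look-alikes are the cyan plates at (147,168), (186,162) and (319,167) and the brown one at (135,246). Only the piece on the bed is brass. I'll check it in a close crop.

Run:
```python
import cv2,numpy as np
a=cv2.imread("pics/scene0.png")[150:280,165:335];b=cv2.imread("pics/side0.png")[145:295,170:310]
a=cv2.resize(a,(784,600),interpolation=cv2.INTER_CUBIC)  # x4.61
cv2.imwrite("pics/ca.png",a)
b=cv2.resize(b,(560,600),interpolation=cv2.INTER_CUBIC);cv2.imwrite("pics/cb.png",b)
```

```text
(no output)
```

View pics/ca.png

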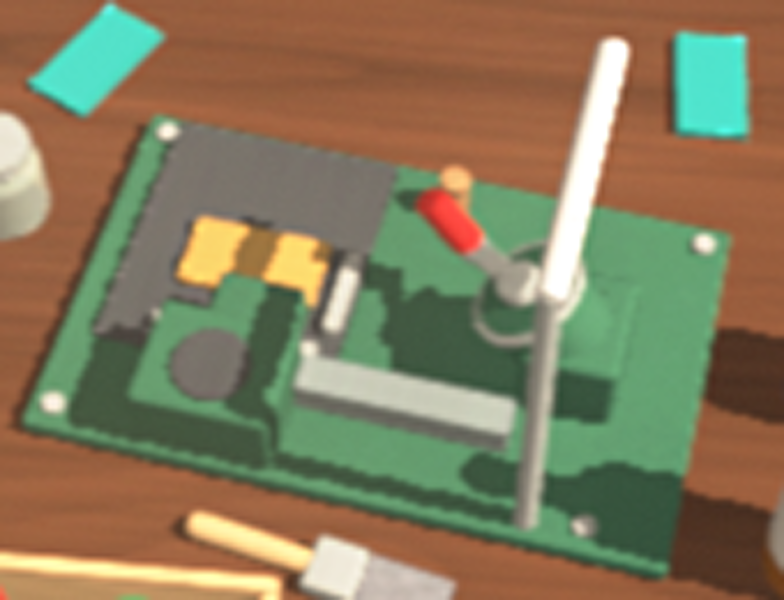

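View pics/cb.png

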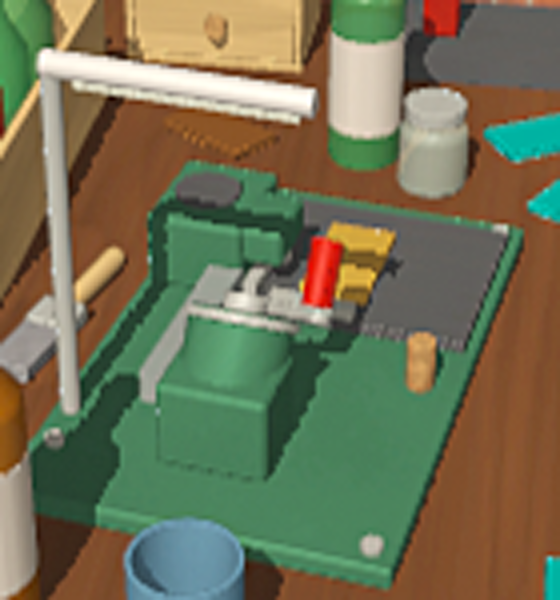

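The crops confirm the brass plate on the dark bed, with the light bar's shadow across it. Its corners in crop ca are about (197,214), (327,245), (312,305) and (178,280). The handle runs from (432,205) to (470,240). Next I'll fit the model.

```bash
cat > h.py <<'E'
import numpy as np,cv2,json
from scipy.optimize import least_squares
from scipy.spatial.transform import Rotation as Ro
from workcell import *
def proj(n,X,P=None):
    p=P or camera_params(n);R=np.array(p['R']);t=np.array(p['t']);K=np.array(p['mtx'])
    c=np.atleast_2d(X)@R.T+t
    if n=='wrist':
        r=np.linalg.norm(c[:,:2],axis=1);th=np.arctan2(r,c[:,2]);s=th/np.maximum(r,1e-9)
        u=c[:,:2]*s[:,None]
    else:u=c[:,:2]/c[:,2:]
    return u*[K[0,0],K[1,1]]+[K[0,2],K[1,2]]
def pw(pose,q):  # press frame mm -> world
    x,y,a=pose;q=np.atleast_2d(q)/1000
    return np.c_[x+np.cos(a)*q[:,0]-np.sin(a)*q[:,1],y+np.sin(a)*q[:,0]+np.cos(a)*q[:,1],q[:,2]]
S=np.sin(np.radians(35));C=np.cos(np.radians(35))
AX=np.array([0,-S,C]);YX=np.array([0,C,S])  # crank z,y axes in press (x=press x)
E
cat > fit.py <<'E'
from h import *
sc=lambda l:np.array(l)/[4.612,4.615]+[165,150]-.4
sd=lambda l:np.array(l)/4+[170,145]-.4
P={n:camera_params(n) for n in('scene','side')}
slab=[[-160,-235,20],[-160,265,20],[150,-235,20],[150,265,20]]
ss=sc([[152,118],[731,236],[24,425],[665,568]]);sl=sd([[523,230],[388,575],[193,163]])
f=lambda p:np.r_[(proj('scene',pw(p,slab),P['scene'])-ss).ravel(),(proj('side',pw(p,slab[:3]),P['side'])-sl).ravel()]
r=least_squares(f,[.65,0,0],loss='soft_l1');p=r.x;print('press',p,np.degrees(p[2]),np.round(f(p).reshape(-1,2),1).tolist())
pl=sc([[197,214],[327,245],[312,305],[178,280]])
cor=np.array([[-30,-55],[-30,55],[30,55],[30,-55]])
def plate(v):
    c,s=np.cos(v[2]),np.sin(v[2]);q=cor@np.array([[c,s],[-s,c]])+v[:2];return np.c_[q,[40]*4]
f2=lambda v:(proj('scene',pw(p,plate(v)),P['scene'])-pl).ravel()
r2=least_squares(f2,[-60,-90,0],x_scale=[10,10,.1]);print('plate in press',r2.x[:2],np.degrees(r2.x[2]),np.round(f2(r2.x),1))
def tri(a,b):
    g=lambda q:np.r_[(proj('scene',pw(p,q),P['scene'])-sc(a)).ravel(),(proj('side',pw(p,q),P['side'])-sd(b)).ravel()]
    r=least_squares(g,[0,0,100.],x_scale=10);return r.x.round(1).tolist(),np.round(r.fun,1).tolist()
for n,a,b in [('htop',(435,205),(326,243)),('hbot',(466,240),(319,300)),('hub',(520,282),(248,293)),('barfront',(612,50),(308,102)),('postbase',(527,522),(70,410)),('barrear',(548,290),(50,64)),
 ('cork top',(456,178),(422,340)),('nose?',(0,0),(0,0))][:-1]: print(n,tri(a,b))
def crank(v):
    c=np.array(v[:3]);h=c+70*(np.cos(v[3])*np.array([1,0,0])+np.sin(v[3])*YX)
    return np.array([h+22*AX,h-34*AX,c-30*AX])
def f3(v):
    q=pw(p,crank(v));return np.r_[(proj('scene',q,P['scene'])-sc([(435,205),(466,240),(520,280)])).ravel(),(proj('side',q,P['side'])-sd([(326,243),(319,300),(248,290)])).ravel()]
r3=least_squares(f3,[0,60,120,-2.5],x_scale=[10,10,10,.1]);print('crank',r3.x.round(2),np.degrees(r3.x[3]),f3(r3.x).round(1))
print('axis world',pw(p,r3.x[:3]))
json.dump(dict(p=list(p),plate=list(r2.x),crank=list(r3.x)),open('m.json','w'))
E
python3 fit.py
```

```text
press [ 0.55719934 -0.05966991 -0.15095878] -8.64930096111634 [[0.1, -0.7], [0.3, -0.6], [-0.8, 0.2], [1.0, 1.6], [-0.7, -0.8], [0.0, -0.7], [4.4, 3.4]]
plate in press [ -25.59603429 -102.26614523] 1.2287898102280135 [ 0.2  0.8  0.6 -0.4 -0.3 -0.  -0.4 -0.3]
htop ([-45.1, 40.3, 141.8], [-0.2, -0.4, -0.3, 0.3])
hbot ([-46.7, 64.5, 102.5], [-0.2, -0.5, -0.4, 0.3])
hub ([-2.4, 114.4, 130.8], [-0.4, -0.9, -0.7, 0.5])
barfront ([-63.8, 155.9, 330.2], [0.1, 0.3, 0.2, -0.2])
postbase ([133.0, 155.6, 18.6], [-0.0, -0.1, -0.1, 0.1])
barrear ([131.1, 153.0, 328.3], [0.1, 0.3, 0.3, -0.2])
cork top ([-127.8, 38.7, 64.5], [-0.1, -0.2, -0.2, 0.1])
crank [ -2.77  95.26 158.48  -2.23] -127.77799327713659 [-1.  -1.2  1.   0.5 -0.9 -1.2  0.1 -1.  -1.2  2.  -0.5  0.1]
axis world [[0.5687891  0.03491992 0.15848464]]
```

```bash
cat >> h.py <<'E'
M=lambda:json.load(open('m.json'))
def Rp(): 
    a=M()['p'][2];return Ro.from_euler('z',a).as_matrix()
def down(): # tool down, tool y = press y
    r=Rp();return np.c_[-r[:,0],r[:,1],-r[:,2]]
def plan(wps,R1):
    o=get_obs();R0=Ro.from_quat(o['ee_rot']).as_matrix();x=np.array(o['position'])
    print('t',round(o['clock'],2),'pos',x.round(4),'press',inv(x).round(1),'F',np.round(o['ft_force'],1),'w',round(float(o['grip_width']),3))
    print('turn first (6deg units)',(np.degrees(Ro.from_matrix(R0.T@R1).as_rotvec())/6).round(3))
    for w in wps:
        d=R1.T@(np.array(w)-x)/.04;print('shift units',d.round(3),'min rows',int(np.ceil(np.linalg.norm(d)/.85)));x=np.array(w)
def inv(x):
    p=M()['p'];d=np.array(x)[:2]-p[:2];c,s=np.cos(p[2]),np.sin(p[2]);return np.r_[c*d[0]+s*d[1],-s*d[0]+c*d[1],x[2]]*[1000,1000,1000 if True else 1]
def inv(x):
    p=M()['p'];d=np.array(x)[:2]-p[:2];c,s=np.cos(p[2]),np.sin(p[2]);return 1000*np.r_[c*d[0]+s*d[1],-s*d[0]+c*d[1],x[2]]
E
sed -i '/1000 if True/d' h.py
python3 - <<'E'
s=open('h.py').read().split('def inv(x):\n');s=s[0]+'def inv(x):\n'+s[-1];open('h.py','w').write(s)
from h import *
p=M()['p'];plan([[.26,.35,.30],[.38,.10,.30],pw(p,[-90,-102,230])[0]],down())
E
```

```text
t 0.1 pos [0.1611 0.6037 0.3032] press [-491.4  596.2  303.2] F [-0.1 -0.2  0.1] w 1.003
turn first (6deg units) [-0.012  0.    -1.049]
shift units [-3.398 -5.897  0.08 ] min rows 9
shift units [-3.906 -5.728  0.   ] min rows 9
shift units [-2.73 -5.83  1.75] min rows 8
```

Request:
carry_out --commands '[[[0,0,0,0,0,-0.525],[0,0,0,0,0,-0.525],[-0.38,-0.655,0,0,0,0],[-0.38,-0.655,0,0,0,0],[-0.38,-0.655,0,0,0,0],[-0.38,-0.655,0,0,0,0],[-0.38,-0.655,0,0,0,0],[-0.38,-0.655,0,0,0,0],[-0.38,-0.655,0,0,0,0],[-0.38,-0.655,0,0,0,0],[-0.38,-0.655,0,0,0,0],[-0.43,-0.64,0,0,0,0],[-0.43,-0.64,0,0,0,0],[-0.43,-0.64,0,0,0,0],[-0.43,-0.64,0,0,0,0],[-0.43,-0.64,0,0,0,0],[-0.43,-0.64,0,0,0,0],[-0.43,-0.64,0,0,0,0],[-0.43,-0.64,0,0,0,0],[-0.43,-0.64,0,0,0,0]]]' --hand -0.18

```text
clock: 1.77
position: [0.3796, 0.0976, 0.3038]
ee_rot: [0.075, 0.997, 0.0, -0.0]
ft_force: [0.7, 0.9, -0.5]
grip_width: 0.591
grasp_force: 0.0
```

Request:
carry_out --commands '[[[-0.34,-0.73,0.22,0,0,0],[-0.34,-0.73,0.22,0,0,0],[-0.34,-0.73,0.22,0,0,0],[-0.34,-0.73,0.22,0,0,0],[-0.34,-0.73,0.22,0,0,0],[-0.34,-0.73,0.22,0,0,0],[-0.34,-0.73,0.22,0,0,0],[-0.34,-0.73,0.22,0,0,0],[0,0,0,0,0,0],[0,0,0,0,0,0]]]'

```text
clock: 2.6
position: [0.4513, -0.1496, 0.2328]
ee_rot: [0.077, 0.997, -0.001, -0.001]
ft_force: [-0.7, 0.4, -1.0]
grip_width: 0.59
grasp_force: 0.0
```

Run:
```python
from h import *
p=M()['p'];plan([],down())
q=camera_params('wrist');im=camera('wrist');cv2.imwrite('pics/w1.png',im[...,::-1])
json.dump({k:np.array(q[k]).tolist() for k in('mtx','R','t')},open('w1.json','w'))
cv2.imwrite('pics/w1b.png',cv2.resize(im[...,::-1],(800,600),interpolation=cv2.INTER_CUBIC))
```

```text
t 2.6 pos [ 0.4513 -0.1496  0.2328] press [ -91.1 -104.8  232.8] F [-0.7  0.4 -1. ] w 0.59
turn first (6deg units) [-0.017 -0.018 -0.032]
```

View pics/w1b.png

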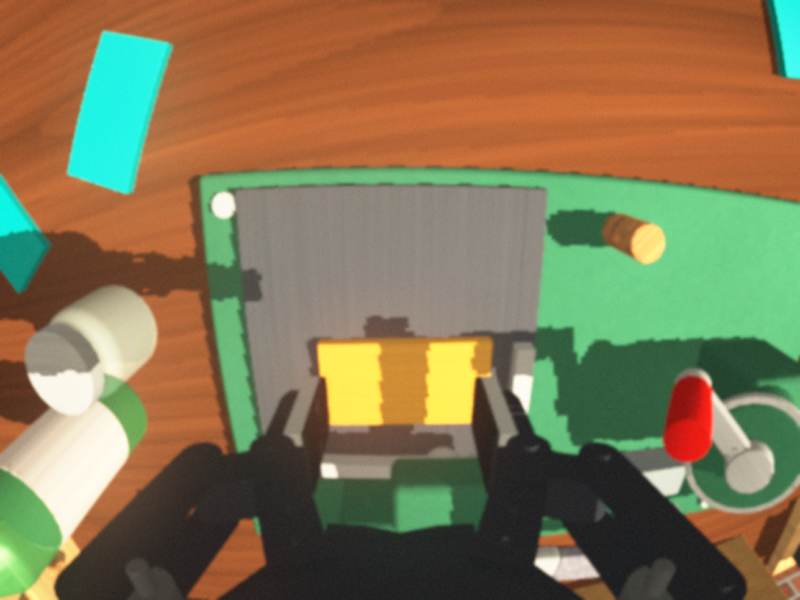

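```bash
cat >> h.py <<'E'
def unproj(q,uv,z):
    R=np.array(q['R']);t=np.array(q['t']);K=np.array(q['mtx']);d=(np.array(uv,float)-[K[0,2],K[1,2]])/K[0,0]
    r=np.linalg.norm(d);v=R.T@np.r_[d/r*np.sin(r),np.cos(r)];c=-R.T@t;return c+v*(z-c[2])/v[2]
E
python3 - <<'E'
from h import *
q=json.load(open('w1.json'));print('cam',(-np.array(q['R']).T@np.array(q['t'])).round(3))
for n,u,v,z in [('slabFL -160,-235',200,178,.02),('bedFL',237,187,.03),('bedFR',546,187,.03),('plFL',318,342,.04),('plFR',491,338,.04),('plRL',326,425,.04),('sideF L top',517,345,.042),('sideF R top',534,347,.042),('side bottomFL',512,385,.03),('rear front topL',320,458,.042),('rear back topL',322,477,.042),('handle top',693,385,.142),('handle bot',687,447,.1),('cork top',648,243,.064),('nose low front L',316,480,.055),('nose top?',396,460,.055)]:
    print(n,inv(unproj(q,np.array([u,v])/1.5625-.18,z)).round(1))
E
```

```text
cam [ 0.369 -0.136  0.302]
slabFL -160,-235 [-164.2 -231.9   20. ]
bedFL [-157.3 -202.7   30. ]
bedFR [-156.1  -16.6   30. ]
plFL [ -60.9 -155.3   40. ]
plFR [-63.2 -48.   40. ]
plRL [   0.7 -154.7   40. ]
sideF L top [-59.1 -31.4  42. ]
sideF R top [-57.5 -20.   42. ]
side bottomFL [-24.  -28.6  30. ]
rear front topL [  28. -161.   42.]
rear back topL [  45.7 -161.2   42. ]
handle top [-80.7  29.9 142. ]
handle bot [-10.7  75.4 100. ]
cork top [-130.3   38.2   64. ]
nose low front L [  37.7 -162.9   55. ]
nose top? [  18.3 -107.3   55. ]
```

Wrist view: plate front corners at (318,342) and (491,338), side stop front end at (517,345), rear stop at (320,458). This puts the stop corner at about (29,-31) mm in the press frame and the plate about 31 mm short in x and 17 mm short in y, which fits the description. I'll go down in front of the plate.

Request:
carry_out --commands '[[[0,0.06,0.58,0.02,0.02,0.03],[0,0,0.58,0,0,0],[0,0,0.58,0,0,0],[0,0,0.58,0,0,0],[0,0,0.58,0,0,0],[0,0,0,0,0,0]]]'

```text
clock: 3.15
position: [0.45, -0.1438, 0.1144]
ee_rot: [0.076, 0.997, -0.001, -0.004]
ft_force: [-1.1, 0.2, -0.5]
grip_width: 0.59
grasp_force: 0.0
```

Request:
carry_out --commands '[[[0,0,0.075,0,0,0],[0,0,0,0,0,0]]]'

```text
clock: 3.32
position: [0.4524, -0.1453, 0.1153]
ee_rot: [0.076, 0.997, -0.001, -0.001]
ft_force: [0.3, 0.7, 0.6]
grip_width: 0.584
grasp_force: 0.0
```

Request:
carry_out --commands '[[[0,0,0.075,0,0,0],[0,0,0,0,0,0]]]'

```text
clock: 3.48
position: [0.4526, -0.1456, 0.1123]
ee_rot: [0.077, 0.997, -0.001, -0.0]
ft_force: [-0.5, 0.5, 0.0]
grip_width: 0.59
grasp_force: 0.0
```

Request:
carry_out --commands '[[[0,0,0.075,0,0,0],[0,0,0,0,0,0]]]'

```text
clock: 3.65
position: [0.4521, -0.1458, 0.1086]
ee_rot: [0.077, 0.997, -0.001, -0.001]
ft_force: [-0.2, 0.7, 0.5]
grip_width: 0.59
grasp_force: 0.0
```

Request:
carry_out --commands '[[[0,0,0.075,0,0,0],[0,0,0,0,0,0]]]'

```text
clock: 3.82
position: [0.4518, -0.1458, 0.1052]
ee_rot: [0.077, 0.997, -0.001, -0.001]
ft_force: [-0.6, -0.4, 0.2]
grip_width: 0.592
grasp_force: 0.0
```

Request:
carry_out --commands '[[[0,0,0.05,0,0,0],[0,0,0,0,0,0]]]'

```text
clock: 3.98
position: [0.4518, -0.1459, 0.1032]
ee_rot: [0.077, 0.997, -0.001, -0.001]
ft_force: [0.5, 0.2, -0.3]
grip_width: 0.59
grasp_force: 0.0
```

Request:
carry_out --commands '[[[0,0,0.05,0,0,0],[0,0,0,0,0,0]]]'

```text
clock: 4.15
position: [0.4518, -0.1459, 0.1012]
ee_rot: [0.077, 0.997, -0.001, -0.001]
ft_force: [-0.8, 0.1, -0.0]
grip_width: 0.591
grasp_force: 0.0
```

Request:
carry_out --commands '[[[0,0,0.05,0,0,0],[0,0,0,0,0,0]]]'

```text
clock: 4.32
position: [0.4521, -0.146, 0.0997]
ee_rot: [0.077, 0.997, -0.001, -0.001]
ft_force: [-0.7, -0.1, 3.8]
grip_width: 0.59
grasp_force: 1.7
```

Request:
carry_out --commands '[[[0,0,0.04,0,0,0],[0,0,0,0,0,0]]]'

```text
clock: 4.48
position: [0.4522, -0.1462, 0.0994]
ee_rot: [0.077, 0.997, 0.0, -0.001]
ft_force: [-12.5, 4.2, 37.2]
grip_width: 0.589
grasp_force: 18.1
```

Bed contact at TCP z 0.0995. I'll lift 5 mm or so and push in +x (tool -x).

Request:
carry_out --commands '[[[0,0,-0.14,0,0,0],[-0.25,0,0,0,0,0],[-0.15,0,0,0,0,0],[-0.1,0,0,0,0,0],[-0.1,0,0,0,0,0],[-0.1,0,0,0,0,0],[-0.1,0,0,0,0,0],[-0.1,0,0,0,0,0],[-0.1,0,0,0,0,0],[-0.1,0,0,0,0,0],[0,0,0,0,0,0]]]'

```text
clock: 5.4
position: [0.4953, -0.1529, 0.1027]
ee_rot: [0.077, 0.997, -0.001, -0.002]
ft_force: [-0.7, 0.0, -0.1]
grip_width: 0.591
grasp_force: 0.4
```

Request:
carry_out --commands '[[[-0.05,0,0,0,0,0],[0,0,0,0,0,0]]]'

```text
clock: 5.57
position: [0.4972, -0.153, 0.1029]
ee_rot: [0.077, 0.997, -0.001, -0.002]
ft_force: [-2.2, 0.8, -1.5]
grip_width: 0.585
grasp_force: 1.1
```

Request:
carry_out --commands '[[[-0.05,0,0,0,0,0],[0,0,0,0,0,0]]]'

```text
clock: 5.73
position: [0.4995, -0.1533, 0.1032]
ee_rot: [0.077, 0.997, -0.001, -0.001]
ft_force: [-2.4, 0.7, -1.4]
grip_width: 0.589
grasp_force: 1.0
```

Request:
carry_out --commands '[[[-0.05,0,0,0,0,0],[0,0,0,0,0,0]]]'

```text
clock: 5.9
position: [0.5017, -0.1536, 0.1034]
ee_rot: [0.077, 0.997, -0.001, -0.001]
ft_force: [-1.2, 0.1, -1.7]
grip_width: 0.589
grasp_force: 0.8
```

Request:
carry_out --commands '[[[-0.04,0,0,0,0,0],[0,0,0,0,0,0]]]'

```text
clock: 6.07
position: [0.5032, -0.1538, 0.1034]
ee_rot: [0.077, 0.997, -0.001, -0.001]
ft_force: [-2.7, 0.1, -1.4]
grip_width: 0.586
grasp_force: 0.9
```

Request:
carry_out --commands '[[[-0.04,0,0,0,0,0],[0,0,0,0,0,0]]]'

```text
clock: 6.23
position: [0.5047, -0.1541, 0.1034]
ee_rot: [0.077, 0.997, -0.001, -0.001]
ft_force: [-2.0, -0.1, -1.5]
grip_width: 0.589
grasp_force: 1.1
```

Request:
carry_out --commands '[[[-0.04,0,0,0,0,0],[0,0,0,0,0,0]]]'

```text
clock: 6.4
position: [0.5064, -0.1544, 0.1034]
ee_rot: [0.077, 0.997, -0.001, -0.001]
ft_force: [-2.4, 0.3, -0.2]
grip_width: 0.588
grasp_force: 1.2
```

Request:
carry_out --commands '[[[-0.04,0,0,0,0,0],[0,0,0,0,0,0]]]'

```text
clock: 6.57
position: [0.5074, -0.1545, 0.1033]
ee_rot: [0.077, 0.997, -0.001, -0.002]
ft_force: [-5.2, 1.8, 4.1]
grip_width: 0.591
grasp_force: 3.0
```

Request:
carry_out --commands '[[[-0.04,0,0,0,0,0],[0,0,0,0,0,0]]]'

```text
clock: 6.73
position: [0.5077, -0.1547, 0.103]
ee_rot: [0.077, 0.997, -0.0, -0.003]
ft_force: [-11.8, 3.8, 8.6]
grip_width: 0.585
grasp_force: 6.5
```

Request:
carry_out --commands '[[[-0.02,0,0,0,0,0],[0,0,0,0,0,0],[0,0,0,0,0,0]]]'

```text
clock: 6.98
position: [0.5078, -0.1548, 0.1029]
ee_rot: [0.077, 0.997, -0.0, -0.004]
ft_force: [-16.3, 3.8, 11.9]
grip_width: 0.591
grasp_force: 8.1
```

Run:
```python
from h import *
P=camera_params('scene');K,R,t=[np.array(P[k]) for k in('mtx','R','t')]
for n,u,v,z in[('bottle base front',150,214,0),('jar bot',166,199,0),('bottle neck top',133,160,.3)]:
    d=R.T@np.linalg.solve(K,[u,v,1]);c=-R.T@t;x=c+d*(z-c[2])/d[2];print(n,inv(x).round(0))
plan([],down())
```

```text
bottle base front [  47. -354.    0.]
jar bot [ -31. -321.    0.]
bottle neck top [  35. -351.  300.]
t 6.98 pos [ 0.5078 -0.1548  0.1029] press [ -34.5 -101.4  102.9] F [-16.3   3.8  11.9] w 0.591
turn first (6deg units) [-0.008 -0.075 -0.035]
```

Request:
carry_out --commands '[[[0.3,0,0,0,0,0],[0,0,-0.6,0,-0.05,-0.03],[0,0,-0.6,0,0,0],[-0.25,-0.525,0,0,0,0],[-0.25,-0.525,0,0,0,0],[-0.25,-0.525,0,0,0,0],[-0.25,-0.525,0,0,0,0],[0,0,0,0,0,0],[0,0,0,0,0,0]]]' --hand 1

```text
clock: 7.73
position: [0.5255, -0.2436, 0.1519]
ee_rot: [0.076, 0.997, -0.002, 0.002]
ft_force: [0.4, 0.3, -0.4]
grip_width: 0.001
grasp_force: 0.0
```

Run:
```python
from h import *
p=M()['p'];plan([pw(p,[-6,-185,108])[0]],down())
q=camera_params('wrist');json.dump({k:np.array(q[k]).tolist() for k in('mtx','R','t')},open('w2.json','w'))
im=camera('wrist');cv2.imwrite('pics/w2b.png',cv2.resize(im[...,::-1],(800,600),interpolation=cv2.INTER_CUBIC))
```

```text
t 7.73 pos [ 0.5255 -0.2436  0.1519] press [  -3.6 -186.6  151.9] F [ 0.4  0.3 -0.4] w 0.001
turn first (6deg units) [-0.032  0.043 -0.019]
shift units [0.059 0.04  1.099] min rows 2
```

View pics/w2b.png

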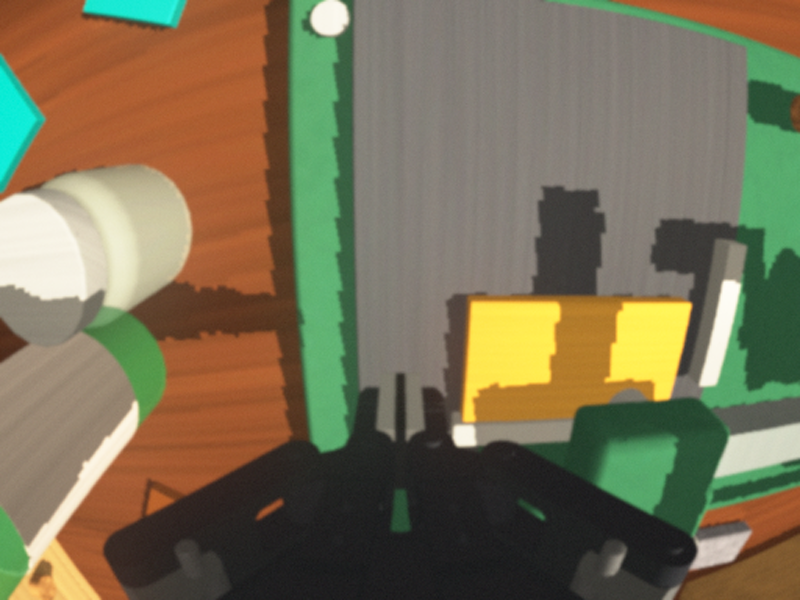

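The plate now lies square on the rear stop, with corners at (471,297), (691,303) and (463,422). A gap of about 17 mm remains to the side stop at (715,300). I'll go down and push in +y.

Request:
carry_out --commands '[[[0.03,0,0.55,-0.03,0.04,-0.02],[0,0,0.53,0,0,0],[0,0,0,0,0,0]]]'

```text
clock: 8.03
position: [0.5228, -0.2396, 0.1053]
ee_rot: [0.073, 0.997, 0.001, -0.003]
ft_force: [-0.5, 0.2, -0.2]
grip_width: -0.003
grasp_force: 0.0
```

Request:
carry_out --commands '[[[0,0.15,0,0,0,0],[0,0.1,0,0,0,0],[0,0.1,0,0,0,0],[0,0.1,0,0,0,0],[0,0.1,0,0,0,0],[0,0,0,0,0,0]]]'

```text
clock: 8.53
position: [0.5278, -0.2197, 0.1092]
ee_rot: [0.074, 0.997, 0.0, 0.0]
ft_force: [1.0, -0.0, -0.8]
grip_width: -0.004
grasp_force: 0.0
```

Request:
carry_out --commands '[[[0,0.06,0,0,0,0],[0,0.06,0,0,0,0],[0,0,0,0,0,0]]]'

```text
clock: 8.78
position: [0.528, -0.2161, 0.109]
ee_rot: [0.075, 0.997, 0.0, -0.0]
ft_force: [-0.6, -4.2, 2.6]
grip_width: -0.001
grasp_force: 1.9
```

Request:
carry_out --commands '[[[0,0.05,0,0,0,0],[0,0,0,0,0,0]]]'

```text
clock: 8.95
position: [0.5282, -0.2141, 0.1088]
ee_rot: [0.075, 0.997, 0.0, -0.0]
ft_force: [-0.2, -5.1, 2.4]
grip_width: 0.002
grasp_force: 2.4
```

Request:
carry_out --commands '[[[0,0.05,0,0,0,0],[0,0.05,0,0,0,0],[0,0,0,0,0,0]]]'

```text
clock: 9.2
position: [0.5288, -0.2099, 0.1087]
ee_rot: [0.075, 0.997, 0.0, -0.0]
ft_force: [-0.3, -4.4, 2.5]
grip_width: -0.004
grasp_force: 2.3
```

Request:
carry_out --commands '[[[0,0.05,0,0,0,0],[0,0.05,0,0,0,0],[0,0,0,0,0,0]]]'

```text
clock: 9.45
position: [0.5294, -0.2058, 0.1086]
ee_rot: [0.074, 0.997, 0.0, -0.0]
ft_force: [-0.4, -3.6, 2.8]
grip_width: -0.001
grasp_force: 2.2
```

Request:
carry_out --commands '[[[0,0.05,0,0,0,0],[0,0,0,0,0,0]]]'

```text
clock: 9.62
position: [0.5294, -0.2053, 0.1087]
ee_rot: [0.075, 0.997, -0.001, -0.0]
ft_force: [0.2, -10.1, 1.2]
grip_width: -0.0
grasp_force: 4.9
```

Request:
carry_out --commands '[[[0,0.05,0,0,0,0],[0,0,0,0,0,0]]]'

```text
clock: 9.78
position: [0.5294, -0.2049, 0.1087]
ee_rot: [0.076, 0.997, -0.002, 0.0]
ft_force: [-0.3, -15.3, -1.2]
grip_width: -0.003
grasp_force: 7.7
```

Request:
carry_out --commands '[[[0,-0.35,0,0,0,0],[0,0,-0.6,0,0,0],[0,0,-0.6,0,0,0],[0.32,0.46,0,0,0,0],[0.32,0.46,0,0,0,0],[0.32,0.46,0,0,0,0],[0.32,0.46,0,0,0,0],[0,0,0,0,0,0],[0,0,0,0,0,0]]]' --hand -0.18

```text
clock: 10.53
position: [0.4881, -0.133, 0.1564]
ee_rot: [0.073, 0.997, 0.002, -0.001]
ft_force: [0.2, 0.8, 0.1]
grip_width: 0.591
grasp_force: 0.0
```

Run:
```python
from h import *
p=M()['p'];plan([pw(p,[-55,-86,103])[0]],down())
```

```text
t 10.53 pos [ 0.4881 -0.133   0.1564] press [-57.3 -82.9 156.4] F [0.2 0.8 0.1] w 0.591
turn first (6deg units) [ 0.031 -0.018  0.051]
shift units [-0.058 -0.077  1.336] min rows 2
```

Request:
carry_out --commands '[[[0,-0.07,0.66,0.03,-0.02,0.05],[0,0,0.66,0,0,0],[0,0,0,0,0,0],[0,0,0,0,0,0]]]'

```text
clock: 10.87
position: [0.4874, -0.1385, 0.1033]
ee_rot: [0.077, 0.997, -0.001, -0.001]
ft_force: [0.2, -0.0, 0.3]
grip_width: 0.589
grasp_force: 0.0
```

Request:
carry_out --commands '[[[-0.15,0,0,0,0,0],[-0.15,0,0,0,0,0],[-0.1,0,0,0,0,0],[0,0,0,0,0,0]]]'

```text
clock: 11.2
position: [0.5051, -0.1404, 0.1046]
ee_rot: [0.077, 0.997, -0.001, 0.001]
ft_force: [-0.3, 0.1, 0.4]
grip_width: 0.591
grasp_force: 0.0
```

Request:
carry_out --commands '[[[-0.05,0,0,0,0,0],[-0.05,0,0,0,0,0],[0,0,0,0,0,0]]]'

```text
clock: 11.45
position: [0.5079, -0.1409, 0.104]
ee_rot: [0.077, 0.997, -0.001, 0.001]
ft_force: [0.3, 0.5, -0.3]
grip_width: 0.585
grasp_force: 0.0
```

Request:
carry_out --commands '[[[-0.05,0,0,0,0,0],[0,0,0,0,0,0]]]'

```text
clock: 11.62
position: [0.5092, -0.1413, 0.1037]
ee_rot: [0.077, 0.997, -0.001, -0.0]
ft_force: [-2.1, -0.0, 1.4]
grip_width: 0.59
grasp_force: 1.1
```

Request:
carry_out --commands '[[[-0.04,0,0,0,0,0],[0,0,0,0,0,0]]]'

```text
clock: 11.78
position: [0.5095, -0.1414, 0.1034]
ee_rot: [0.077, 0.997, -0.001, -0.002]
ft_force: [-8.8, 2.4, 6.2]
grip_width: 0.586
grasp_force: 4.7
```

Request:
carry_out --commands '[[[-0.03,0,0,0,0,0],[0,0,0,0,0,0]]]'

```text
clock: 11.95
position: [0.5097, -0.1415, 0.1032]
ee_rot: [0.077, 0.997, -0.0, -0.003]
ft_force: [-14.4, 3.1, 10.7]
grip_width: 0.591
grasp_force: 7.2
```

Request:
carry_out --commands '[[[0.4,0,0,0,0,0],[0,0,-0.7,0,0,0],[0,0,-0.7,0,0,0],[0,0,-0.7,0,0,0],[0,0,-0.7,0,0,0],[0,0,-0.7,0,0,0],[0,0,0,0,0,0],[0,0,0,0,0,0]]]' --hand -1 --force 40

```text
clock: 12.62
position: [0.4972, -0.1389, 0.2451]
ee_rot: [0.077, 0.997, -0.0, 0.002]
ft_force: [0.2, -0.2, -0.6]
grip_width: 1.004
grasp_force: 0.0
```

```bash
cat >> h.py <<'E'
def Rg():
    r=Rp();return np.c_[-r[:,0],r@YX,-r@AX]
def hpos(phi,c=None,rad=70):
    c=np.array(M()['crank'][:3] if c is None else c);return c+rad*(np.cos(phi)*np.array([1,0,0])+np.sin(phi)*YX)
E
python3 - <<'E'
from h import *
m=M();h=hpos(m['crank'][3]);print(h)
plan([pw(m['p'],h+144*AX)[0]],Rg())
q=camera_params('wrist');json.dump({k:np.array(q[k]).tolist() for k in('mtx','R','t')},open('w3.json','w'))
im=camera('wrist');cv2.imwrite('pics/w3b.png',cv2.resize(im[...,::-1],(800,600),interpolation=cv2.INTER_CUBIC))
E
```

```text
[-45.64928559  49.93554889 126.75019462]
t 12.62 pos [ 0.4972 -0.1389  0.2451] press [-47.4 -87.4 245.1] F [ 0.2 -0.2 -0.6] w 1.004
turn first (6deg units) [-5.839  0.047 -0.012]
shift units [-0.044  1.115  0.792] min rows 2
```

View pics/w3b.png

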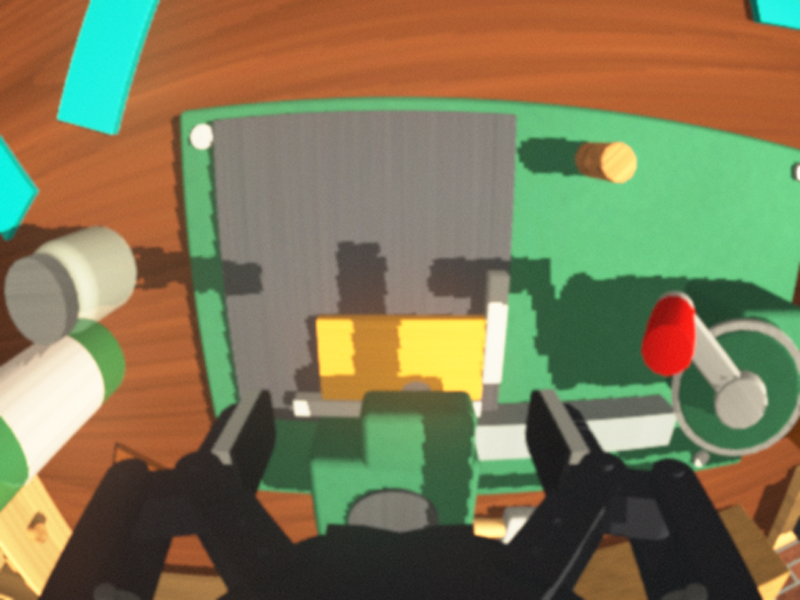

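The plate now sits square on both stops: front edge (317,316)-(487,318), side stop at (490,320), rear stop at (300,405). Now I'll tilt the tool and go to the pregrasp behind the handle.

Request:
carry_out --commands '[[[0,0,0,-0.973,0.01,0],[0,0,0,-0.973,0.01,0],[0,0,0,-0.973,0.01,0],[0,0,0,-0.973,0.01,0],[0,0,0,-0.973,0,0],[0,0,0,-0.973,0,0],[0,0.37,0.26,0,0,0],[0,0.37,0.26,0,0,0],[0,0.37,0.26,0,0,0],[0,0,0,0,0,0],[0,0,0,0,0,0]]]'

```text
clock: 13.58
position: [0.5043, -0.0844, 0.2424]
ee_rot: [0.073, 0.951, 0.299, 0.02]
ft_force: [0.4, 0.4, 0.5]
grip_width: 0.999
grasp_force: 0.0
```

Run:
```python
from h import *
m=M();h=hpos(m['crank'][3])
plan([pw(m['p'],h+144*AX)[0]],Rg());print(get_obs()['joint_pos'])
q=camera_params('wrist');json.dump({k:np.array(q[k]).tolist() for k in('mtx','R','t')},open('w4.json','w'))
im=camera('wrist');cv2.imwrite('pics/w4b.png',cv2.resize(im[...,::-1],(800,600),interpolation=cv2.INTER_CUBIC))
```

```text
t 13.58 pos [ 0.5043 -0.0844  0.2424] press [-48.6 -32.4 242.4] F [0.4 0.4 0.5] w 0.999
turn first (6deg units) [-0.014 -0.034 -0.034]
shift units [-0.073  0.029 -0.051] min rows 1
[-0.32707103  0.29391331  0.81617308  1.86280332 -0.79495853  1.4022963
  2.1825742 ]
```

View pics/w4b.png

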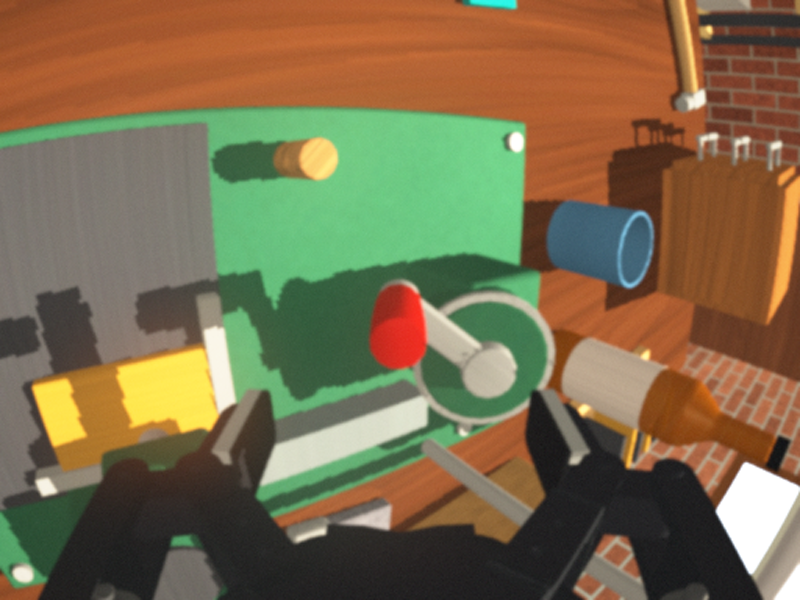

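Run:
```python
from h import *
m=M();p=m['p'];sc=lambda l:np.array(l)/[4.612,4.615]+[165,150]-.4
sd=lambda l:np.array(l)/4+[170,145]-.4
P={n:camera_params(n) for n in('scene','side')};w3=json.load(open('w3.json'));w4=json.load(open('w4.json'))
W=lambda l:np.array(l)/1.5625-.18
obs=[('scene',P['scene'],sc([(435,205),(466,240),(520,282)])),('side',P['side'],sd([(326,243),(319,300),(249,292)])),('wrist',w3,W([(666,352),(679,303),(740,400)])),('wrist',w4,W([(398,345),(401,297),(490,372)]))]
def pts(v):
    c=np.array(v[:3]);h=hpos(v[3],c);return np.array([h+22*AX,h-34*AX,c-v[4]*AX])
def run(sel):
    f=lambda v:np.concatenate([(proj(n,pw(p,pts(v)),q)-o).ravel() for n,q,o in [obs[i] for i in sel]])
    r=least_squares(f,m['crank']+[30],x_scale=[10,10,10,.1,10],loss='soft_l1');print(sel,r.x.round(2),hpos(r.x[3],r.x[:3]).round(1),r.fun.round(1));return r.x
run([0,1]);run([2,3]);v=run([0,1,2,3])
# press offset as seen by wrist cam at w3/w4
for n,u,vv,z,q in [('w3 bedFR',515,115,.03,w3),('w3 slabFL',181,112,.02,w3),('w4 slabFR -160,265',525,124,.02,w4),('cork',320,158,.064,w4)]:print(n,inv(unproj(q,W([u,vv]),z)).round(1))
m['crank']=list(v[:4]);json.dump(m,open('m.json','w'))
```

```text
[0, 1] [ -3.49  94.81 158.32  -2.23  33.09] [-46.1  49.3 126.5] [-1.1 -1.3  0.9  0.4 -0.5 -1.3  0.3 -1.  -1.   2.  -0.6  0.6]
[2, 3] [-17.58  62.43 190.53  -2.38  56.73] [-68.2  22.8 162.8] [ 2.9 -2.2 -1.1  1.7  0.7  0.3  0.3  1.  -1.2 -0.6 -0.7 -0.1]
[0, 1, 2, 3] [ -4.83  93.27 156.15  -2.26  36.23] [-49.2  48.9 125.1] [-1.  -1.8  1.  -0.1 -0.4 -0.8  1.3 -0.5 -0.   2.5 -0.2  2.   1.4 -0.9
 -3.   7.7  0.7  1.1  0.5 -0.9 -1.1  4.1 -0.6 -0.4]
w3 bedFR [-154.3  -16.5   30. ]
w3 slabFL [-164.7 -231.7   20. ]
w4 slabFR -160,265 [-161.   261.1   20. ]
cork [-129.9   39.2   64. ]
```

Run:
```python
from h import *
m=M();h=hpos(m['crank'][3]);plan([pw(m['p'],h+54*AX)[0]],Rg())
```

```text
t 13.63 pos [ 0.5043 -0.0854  0.2427] press [-48.4 -33.3 242.7] F [0.3 0.2 0.1] w 0.997
turn first (6deg units) [-0.018 -0.023 -0.042]
shift units [ 2.000e-02 -1.000e-03  2.237e+00] min rows 3
```

Now I'll advance along the axis and grip lightly.

Request:
carry_out --commands '[[[0.02,0,0.56,-0.02,-0.02,-0.04],[0,0,0.56,0,0,0],[0,0,0.56,0,0,0],[0,0,0.56,0,0,0],[0,0,0,0,0,0],[0,0,0,0,0,0]]]'

```text
clock: 14.13
position: [0.5111, -0.035, 0.1696]
ee_rot: [0.072, 0.951, 0.3, 0.022]
ft_force: [-0.4, -1.2, 0.6]
grip_width: 1.001
grasp_force: 0.0
```

Request:
carry_out --commands '[[[0,0,0,0,0,0],[0,0,0,0,0,0],[0,0,0,0,0,0],[0,0,0,0,0,0],[0,0,0,0,0,0],[0,0,0,0,0,0],[0,0,0,0,0,0],[0,0,0,0,0,0]]]' --hand 1 --force 20

```text
clock: 14.8
position: [0.5118, -0.0349, 0.1706]
ee_rot: [0.072, 0.951, 0.3, 0.024]
ft_force: [-0.8, -4.0, 4.9]
grip_width: 0.299
grasp_force: 24.7
```

Run:
```python
from h import *
m=M();plan([],Rg());print('F tool',Rg().T@np.array(get_obs()['ft_force']))
cv2.imwrite('pics/w5.png',cv2.resize(camera('wrist')[...,::-1],(640,480)))
```

```text
t 14.8 pos [ 0.5118 -0.0349  0.1706] press [-48.6  17.6 170.6] F [-0.8 -4.   4.9] w 0.299
turn first (6deg units) [0.004 0.017 0.004]
F tool [ 0.23420709 -0.51914349 -6.35245234]
```

View pics/w5.png

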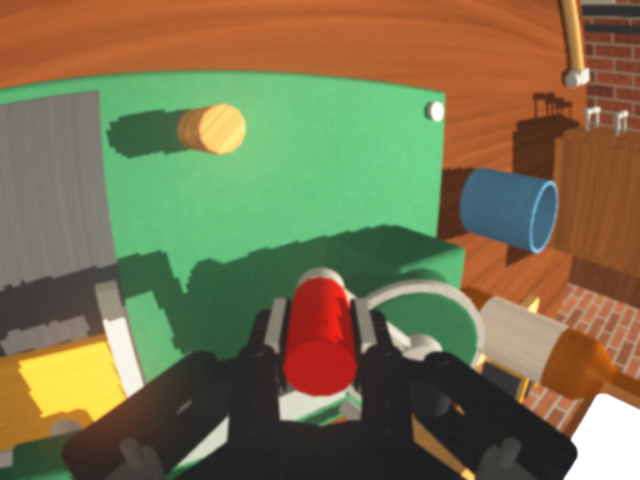

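The handle is held between the pads; the opening of 25.4 mm matches its 26 mm. The handle is at (320,340), with nothing else between the fingers. I'll work out the circling rows next.

```bash
cat >> h.py <<'E'
def state(c=None,pr=True):
    m=M();o=get_obs();c=np.array(m['crank'][:3] if c is None else c)
    R=Ro.from_quat(o['ee_rot']).as_matrix();g=inv(np.array(o['position'])+R[:,2]*.0539);d=g-c
    X,Y,Z=d[0],d@YX,d@AX;F=Rp().T@np.array(o['ft_force']);ph=np.arctan2(Y,X)
    u=np.cos(ph)*np.array([1,0,0])+np.sin(ph)*YX;tt=-np.sin(ph)*np.array([1,0,0])+np.cos(ph)*YX
    if pr:print('t %.2f phi %.1f r %.1f ax %.1f | F rad %.1f tan(acw+) %.1f ax %.1f w %.3f gf %.1f'%(o['clock'],np.degrees(ph),np.hypot(X,Y),Z,F@u,F@tt,F@AX,o['grip_width'],o['grasp_force']), 'j7 %.2f'%o['joint_pos'][6],'turn',(np.degrees(Ro.from_matrix(R.T@Rg()).as_rotvec())/6).round(2))
    return ph,X,Y
def rows(steps,c=None,rad=70,off=0):
    ph,X,Y=state(c);x,y=X,Y;out=[]
    a=ph+np.radians(off)
    for s in steps:
        a+=np.radians(s);nx,ny=rad*np.cos(a),rad*np.sin(a);out.append([round(-(nx-x)/40,3),round((ny-y)/40,3),0,0,0,0]);x,y=nx,ny
    print(json.dumps([out]))
E
python3 -c "
from h import *
rows([5]*9)"
```

```text
t 14.85 phi -129.2 r 69.2 ax 1.3 | F rad 2.5 tan(acw+) -0.0 ax 7.6 w 0.296 gf 24.8 j7 2.24 turn [0.   0.02 0.  ]
[[[-0.109, -0.107, 0, 0, 0, 0], [-0.13, -0.08, 0, 0, 0, 0], [-0.136, -0.068, 0, 0, 0, 0], [-0.142, -0.056, 0, 0, 0, 0], [-0.146, -0.044, 0, 0, 0, 0], [-0.15, -0.031, 0, 0, 0, 0], [-0.152, -0.018, 0, 0, 0, 0], [-0.153, -0.004, 0, 0, 0, 0], [-0.152, 0.009, 0, 0, 0, 0]]]
```

Request:
carry_out --commands '[[[-0.11,-0.107,0,0,0,0],[-0.13,-0.08,0,0,0,0],[-0.136,-0.068,0,0,0,0],[0,0,0,0,0,0]]]'

```text
clock: 15.18
position: [0.5262, -0.0457, 0.1648]
ee_rot: [0.072, 0.951, 0.3, 0.024]
ft_force: [1.2, -3.9, 5.0]
grip_width: 0.295
grasp_force: 24.8
```

```bash
python3 -c "
from h import *
rows([5]*6)"
```

```text
t 15.18 phi -113.5 r 69.7 ax 1.4 | F rad -0.6 tan(acw+) 1.6 ax 6.2 w 0.295 gf 24.8 j7 2.27 turn [0.   0.02 0.01]
[[[-0.139, -0.062, 0, 0, 0, 0], [-0.147, -0.042, 0, 0, 0, 0], [-0.15, -0.029, 0, 0, 0, 0], [-0.152, -0.016, 0, 0, 0, 0], [-0.153, -0.003, 0, 0, 0, 0], [-0.152, 0.011, 0, 0, 0, 0]]]
```

Request:
carry_out --commands '[[[-0.139,-0.062,0,0,0,0],[-0.147,-0.042,0,0,0,0],[-0.15,-0.029,0,0,0,0],[-0.152,-0.016,0,0,0,0],[-0.153,-0.003,0,0,0,0],[-0.152,0.011,0,0,0,0],[0,0,0,0,0,0]]]'

```text
clock: 15.77
position: [0.5608, -0.056, 0.1615]
ee_rot: [0.072, 0.951, 0.299, 0.024]
ft_force: [0.8, -6.0, 4.1]
grip_width: 0.295
grasp_force: 24.8
```

```bash
python3 -c "
from h import *
rows([2.5]*8)"
```

```text
t 15.77 phi -83.5 r 70.4 ax 1.6 | F rad 2.6 tan(acw+) 1.4 ax 6.7 w 0.295 gf 24.8 j7 2.27 turn [-0.01  0.03  0.  ]
[[[-0.075, 0.02, 0, 0, 0, 0], [-0.075, 0.014, 0, 0, 0, 0], [-0.074, 0.017, 0, 0, 0, 0], [-0.074, 0.02, 0, 0, 0, 0], [-0.073, 0.023, 0, 0, 0, 0], [-0.072, 0.026, 0, 0, 0, 0], [-0.07, 0.03, 0, 0, 0, 0], [-0.069, 0.033, 0, 0, 0, 0]]]
```

Request:
carry_out --commands '[[[-0.075,0.017,0,0,0,0],[0,0,0,0,0,0]]]'

```text
clock: 15.93
position: [0.5633, -0.0561, 0.1617]
ee_rot: [0.072, 0.951, 0.299, 0.024]
ft_force: [0.1, -6.2, 3.6]
grip_width: 0.297
grasp_force: 24.9
```

Request:
carry_out --commands '[[[-0.075,0.014,0,0,0,0],[0,0,0,0,0,0]]]'

```text
clock: 16.1
position: [0.5662, -0.0561, 0.1619]
ee_rot: [0.072, 0.951, 0.299, 0.024]
ft_force: [-0.5, -6.6, 4.0]
grip_width: 0.3
grasp_force: 24.9
```

Request:
carry_out --commands '[[[-0.074,0.017,0,0,0,0],[0,0,0,0,0,0]]]'

```text
clock: 16.27
position: [0.5692, -0.0561, 0.1623]
ee_rot: [0.073, 0.951, 0.299, 0.024]
ft_force: [-0.7, -7.4, 3.6]
grip_width: 0.296
grasp_force: 24.8
```

```bash
python3 -c "
from h import *
rows([2.5]*8)"
```

```text
t 16.27 phi -76.7 r 70.5 ax 1.6 | F rad 4.0 tan(acw+) -0.5 ax 7.2 w 0.296 gf 24.8 j7 2.26 turn [-0.01  0.02 -0.  ]
[[[-0.071, 0.032, 0, 0, 0, 0], [-0.073, 0.022, 0, 0, 0, 0], [-0.072, 0.026, 0, 0, 0, 0], [-0.071, 0.029, 0, 0, 0, 0], [-0.069, 0.032, 0, 0, 0, 0], [-0.068, 0.035, 0, 0, 0, 0], [-0.066, 0.038, 0, 0, 0, 0], [-0.065, 0.041, 0, 0, 0, 0]]]
```

Request:
carry_out --commands '[[[-0.073,0.024,0,0,0,0],[0,0,0,0,0,0]]]'

```text
clock: 16.43
position: [0.5722, -0.056, 0.1628]
ee_rot: [0.073, 0.951, 0.299, 0.024]
ft_force: [-0.2, -7.3, 2.1]
grip_width: 0.298
grasp_force: 24.8
```

Request:
carry_out --commands '[[[-0.073,0.022,0,0,0,0],[0,0,0,0,0,0]]]'

```text
clock: 16.6
position: [0.5752, -0.0558, 0.1633]
ee_rot: [0.073, 0.951, 0.299, 0.024]
ft_force: [-0.6, -7.8, 2.3]
grip_width: 0.298
grasp_force: 24.8
```

Request:
carry_out --commands '[[[-0.072,0.026,0,0,0,0],[0,0,0,0,0,0]]]'

```text
clock: 16.77
position: [0.5782, -0.0554, 0.1638]
ee_rot: [0.073, 0.951, 0.299, 0.024]
ft_force: [-0.1, -7.8, 1.8]
grip_width: 0.298
grasp_force: 24.8
```

```bash
python3 -c "
from h import *
rows([2.5]*8)"
```

```text
t 16.77 phi -69.2 r 70.7 ax 1.7 | F rad 5.4 tan(acw+) -0.8 ax 5.9 w 0.298 gf 24.8 j7 2.25 turn [-0.02  0.03 -0.01]
[[[-0.065, 0.044, 0, 0, 0, 0], [-0.069, 0.032, 0, 0, 0, 0], [-0.068, 0.035, 0, 0, 0, 0], [-0.066, 0.038, 0, 0, 0, 0], [-0.065, 0.04, 0, 0, 0, 0], [-0.063, 0.043, 0, 0, 0, 0], [-0.061, 0.046, 0, 0, 0, 0], [-0.059, 0.049, 0, 0, 0, 0]]]
```

Request:
carry_out --commands '[[[-0.069,0.032,0,0,0,0],[0,0,0,0,0,0]]]'

```text
clock: 16.93
position: [0.5811, -0.0549, 0.1645]
ee_rot: [0.073, 0.951, 0.299, 0.024]
ft_force: [1.2, -8.8, 1.8]
grip_width: 0.297
grasp_force: 24.7
```

Request:
carry_out --commands '[[[-0.068,0.034,0,0,0,0],[0,0,0,0,0,0]]]'

```text
clock: 17.1
position: [0.584, -0.0544, 0.1652]
ee_rot: [0.073, 0.951, 0.298, 0.024]
ft_force: [0.7, -8.3, 0.8]
grip_width: 0.296
grasp_force: 24.7
```

Request:
carry_out --commands '[[[-0.066,0.037,0,0,0,0],[0,0,0,0,0,0]]]'

```text
clock: 17.27
position: [0.5868, -0.0537, 0.166]
ee_rot: [0.073, 0.951, 0.298, 0.024]
ft_force: [0.7, -9.0, 0.2]
grip_width: 0.298
grasp_force: 24.7
```

```bash
python3 -c "
from h import *
rows([2.5]*8)"
```

```text
t 17.27 phi -61.9 r 70.8 ax 1.8 | F rad 7.2 tan(acw+) -1.5 ax 5.2 w 0.298 gf 24.7 j7 2.23 turn [-0.03  0.03 -0.01]
[[[-0.057, 0.055, 0, 0, 0, 0], [-0.065, 0.04, 0, 0, 0, 0], [-0.063, 0.043, 0, 0, 0, 0], [-0.061, 0.046, 0, 0, 0, 0], [-0.059, 0.048, 0, 0, 0, 0], [-0.057, 0.051, 0, 0, 0, 0], [-0.055, 0.053, 0, 0, 0, 0], [-0.052, 0.056, 0, 0, 0, 0]]]
```

Request:
carry_out --commands '[[[-0.077,0.018,0,0,0,0],[0,0,0,0,0,0]]]'

```text
clock: 17.43
position: [0.5899, -0.053, 0.1668]
ee_rot: [0.073, 0.951, 0.299, 0.024]
ft_force: [0.0, -7.4, 2.8]
grip_width: 0.296
grasp_force: 24.8
```

Request:
carry_out --commands '[[[-0.063,0.043,0,0,0,0],[0,0,0,0,0,0]]]'

```text
clock: 17.6
position: [0.5927, -0.0521, 0.1677]
ee_rot: [0.073, 0.951, 0.299, 0.024]
ft_force: [0.7, -7.3, 1.3]
grip_width: 0.297
grasp_force: 24.8
```

Request:
carry_out --commands '[[[-0.061,0.046,0,0,0,0],[0,0,0,0,0,0]]]'

```text
clock: 17.77
position: [0.5954, -0.0511, 0.1687]
ee_rot: [0.073, 0.951, 0.299, 0.024]
ft_force: [1.8, -7.5, 1.3]
grip_width: 0.298
grasp_force: 24.7
```

```bash
python3 -c "
from h import *
rows([2.5]*8)"
```

```text
t 17.77 phi -54.3 r 71.0 ax 1.7 | F rad 5.8 tan(acw+) -0.6 ax 5.2 w 0.298 gf 24.7 j7 2.22 turn [-0.02  0.03 -0.01]
[[[-0.046, 0.067, 0, 0, 0, 0], [-0.059, 0.049, 0, 0, 0, 0], [-0.057, 0.051, 0, 0, 0, 0], [-0.054, 0.053, 0, 0, 0, 0], [-0.052, 0.056, 0, 0, 0, 0], [-0.05, 0.058, 0, 0, 0, 0], [-0.047, 0.06, 0, 0, 0, 0], [-0.044, 0.062, 0, 0, 0, 0]]]
```

Request:
carry_out --commands '[[[-0.067,0.039,0,0,0,0],[0,0,0,0,0,0]]]'

```text
clock: 17.93
position: [0.5982, -0.05, 0.1698]
ee_rot: [0.073, 0.951, 0.299, 0.024]
ft_force: [1.1, -6.5, 3.1]
grip_width: 0.295
grasp_force: 24.8
```

Request:
carry_out --commands '[[[-0.058,0.051,0,0,0,0],[0,0,0,0,0,0]]]'

```text
clock: 18.1
position: [0.6008, -0.0488, 0.1709]
ee_rot: [0.073, 0.951, 0.299, 0.024]
ft_force: [0.7, -7.7, 0.8]
grip_width: 0.294
grasp_force: 24.7
```

Request:
carry_out --commands '[[[-0.055,0.053,0,0,0,0],[0,0,0,0,0,0]]]'

```text
clock: 18.27
position: [0.6033, -0.0475, 0.1721]
ee_rot: [0.073, 0.951, 0.299, 0.024]
ft_force: [1.9, -8.0, 1.1]
grip_width: 0.298
grasp_force: 24.7
```

```bash
python3 -c "
from h import *
rows([2.5]*8,rad=71)"
```

```text
t 18.27 phi -46.7 r 71.2 ax 1.8 | F rad 6.2 tan(acw+) -1.6 ax 5.3 w 0.298 gf 24.7 j7 2.21 turn [-0.02  0.03 -0.01]
[[[-0.053, 0.057, 0, 0, 0, 0], [-0.053, 0.057, 0, 0, 0, 0], [-0.05, 0.059, 0, 0, 0, 0], [-0.048, 0.061, 0, 0, 0, 0], [-0.045, 0.063, 0, 0, 0, 0], [-0.042, 0.065, 0, 0, 0, 0], [-0.039, 0.067, 0, 0, 0, 0], [-0.036, 0.068, 0, 0, 0, 0]]]
```

Request:
carry_out --commands '[[[-0.061,0.049,0,0,0,0],[0,0,0,0,0,0]]]'

```text
clock: 18.43
position: [0.606, -0.046, 0.1733]
ee_rot: [0.073, 0.951, 0.299, 0.024]
ft_force: [0.9, -6.9, 1.9]
grip_width: 0.292
grasp_force: 24.7
```

Request:
carry_out --commands '[[[-0.053,0.057,0,0,0,0],[0,0,0,0,0,0]]]'

```text
clock: 18.6
position: [0.6084, -0.0445, 0.1747]
ee_rot: [0.073, 0.951, 0.299, 0.024]
ft_force: [1.3, -7.0, 2.5]
grip_width: 0.297
grasp_force: 24.7
```

Request:
carry_out --commands '[[[-0.05,0.059,0,0,0,0],[0,0,0,0,0,0]]]'

```text
clock: 18.77
position: [0.6101, -0.0433, 0.1757]
ee_rot: [0.073, 0.951, 0.299, 0.024]
ft_force: [-1.2, -9.6, 0.2]
grip_width: 0.295
grasp_force: 24.7
```

```bash
python3 -c "
from h import *
rows([2.5]*8,rad=71.3)"
```

```text
t 18.77 phi -39.8 r 71.3 ax 1.8 | F rad 5.2 tan(acw+) -5.8 ax 5.8 w 0.295 gf 24.7 j7 2.19 turn [-0.02  0.02 -0.01]
[[[-0.048, 0.061, 0, 0, 0, 0], [-0.046, 0.063, 0, 0, 0, 0], [-0.043, 0.065, 0, 0, 0, 0], [-0.04, 0.067, 0, 0, 0, 0], [-0.037, 0.068, 0, 0, 0, 0], [-0.034, 0.07, 0, 0, 0, 0], [-0.031, 0.071, 0, 0, 0, 0], [-0.028, 0.073, 0, 0, 0, 0]]]
```

Request:
carry_out --commands '[[[-0.023,0.031,0,0,0,0],[0,0,0,0,0,0]]]'

```text
clock: 18.93
position: [0.6103, -0.0433, 0.1757]
ee_rot: [0.073, 0.951, 0.298, 0.023]
ft_force: [-4.8, -11.4, -0.3]
grip_width: 0.293
grasp_force: 24.9
```

```bash
python3 -c "
from h import *
state()"
```

```text
t 18.93 phi -39.7 r 71.4 ax 1.7 | F rad 4.0 tan(acw+) -9.6 ax 6.7 w 0.293 gf 24.9 j7 2.19 turn [-0.04  0.01 -0.02]
```

Request:
carry_out --commands '[[[-0.022,0.031,0,0,0,0],[0,0,0,0,0,0]]]'

```text
clock: 19.1
position: [0.6105, -0.0431, 0.1758]
ee_rot: [0.074, 0.952, 0.298, 0.022]
ft_force: [-6.7, -13.8, -0.8]
grip_width: 0.298
grasp_force: 24.9
```

```bash
python3 -c "
from h import *
state()"
```

```text
t 19.10 phi -39.5 r 71.4 ax 1.7 | F rad 4.5 tan(acw+) -12.5 ax 7.8 w 0.298 gf 24.9 j7 2.19 turn [-0.05  0.   -0.04]
```

Zero stop felt: 12.5 N tangential at phi -39.5°, 90° anticlockwise of the start. I'll refine the centre and then crank clockwise.

```bash
python3 -c "
from h import *
m=M();m['crank'][:3]=[-2.8,92.4,155.5];json.dump(m,open('m.json','w'))
rows([-5]*18,rad=70)"
```

```text
t 19.10 phi -39.9 r 69.1 ax 1.7 | F rad 4.5 tan(acw+) -12.5 ax 7.8 w 0.298 gf 24.9 j7 2.19 turn [-0.05  0.   -0.04]
[[[0.086, -0.127, 0, 0, 0, 0], [0.112, -0.103, 0, 0, 0, 0], [0.121, -0.093, 0, 0, 0, 0], [0.129, -0.082, 0, 0, 0, 0], [0.135, -0.071, 0, 0, 0, 0], [0.141, -0.059, 0, 0, 0, 0], [0.146, -0.046, 0, 0, 0, 0], [0.149, -0.033, 0, 0, 0, 0], [0.151, -0.02, 0, 0, 0, 0], [0.153, -0.007, 0, 0, 0, 0], [0.153, 0.006, 0, 0, 0, 0], [0.151, 0.02, 0, 0, 0, 0], [0.149, 0.033, 0, 0, 0, 0], [0.146, 0.046, 0, 0, 0, 0], [0.141, 0.058, 0, 0, 0, 0], [0.136, 0.07, 0, 0, 0, 0], [0.129, 0.082, 0, 0, 0, 0], [0.121, 0.093, 0, 0, 0, 0]]]
```

Request:
carry_out --commands '[[[0.11,-0.135,-0.02,-0.05,0,-0.04],[0.112,-0.103,0,0,0,0],[0.121,-0.093,0,0,0,0],[0.129,-0.082,0,0,0,0],[0.135,-0.071,0,0,0,0],[0.141,-0.059,0,0,0,0],[0.146,-0.046,0,0,0,0],[0.149,-0.033,0,0,0,0],[0.151,-0.02,0,0,0,0],[0.153,-0.007,0,0,0,0],[0.153,0.006,0,0,0,0],[0.151,0.02,0,0,0,0],[0.149,0.033,0,0,0,0],[0.146,0.046,0,0,0,0],[0.141,0.058,0,0,0,0],[0.136,0.07,0,0,0,0],[0.129,0.082,0,0,0,0],[0.121,0.093,0,0,0,0]]]'

```text
clock: 20.6
position: [0.5118, -0.0348, 0.1709]
ee_rot: [0.071, 0.951, 0.301, 0.023]
ft_force: [-4.4, -7.7, -2.5]
grip_width: 0.3
grasp_force: 24.4
```

```bash
python3 -c "
from h import *
rows([-5]*12,rad=70)"
```

```text
t 20.60 phi -131.3 r 69.5 ax 1.5 | F rad 8.2 tan(acw+) 3.0 ax 2.7 w 0.300 gf 24.4 j7 2.25 turn [0.02 0.   0.02]
[[[0.119, 0.095, 0, 0, 0, 0], [0.101, 0.115, 0, 0, 0, 0], [0.09, 0.123, 0, 0, 0, 0], [0.079, 0.131, 0, 0, 0, 0], [0.067, 0.137, 0, 0, 0, 0], [0.055, 0.142, 0, 0, 0, 0], [0.043, 0.147, 0, 0, 0, 0], [0.03, 0.15, 0, 0, 0, 0], [0.017, 0.152, 0, 0, 0, 0], [0.003, 0.153, 0, 0, 0, 0], [-0.01, 0.152, 0, 0, 0, 0], [-0.023, 0.151, 0, 0, 0, 0]]]
```

Request:
carry_out --commands '[[[0.125,0.093,0,0,0,0],[0.101,0.115,0,0,0,0],[0.09,0.123,0,0,0,0],[0.079,0.131,0,0,0,0],[0.067,0.137,0,0,0,0],[0.055,0.142,0,0,0,0],[0.043,0.147,0,0,0,0],[0.03,0.15,0,0,0,0]]]'

```text
clock: 21.27
position: [0.4936, 0.0035, 0.1954]
ee_rot: [0.07, 0.95, 0.302, 0.023]
ft_force: [-3.3, -4.0, -0.8]
grip_width: 0.298
grasp_force: 24.3
```

```bash
python3 -c "
from h import *
rows([-5]*12,rad=70)"
```

```text
t 21.27 phi -172.4 r 70.2 ax 1.4 | F rad 3.2 tan(acw+) 3.7 ax 1.9 w 0.298 gf 24.3 j7 2.13 turn [ 0.04 -0.01  0.04]
[[[0.009, 0.153, 0, 0, 0, 0], [0.0, 0.153, 0, 0, 0, 0], [-0.013, 0.152, 0, 0, 0, 0], [-0.026, 0.15, 0, 0, 0, 0], [-0.039, 0.148, 0, 0, 0, 0], [-0.052, 0.144, 0, 0, 0, 0], [-0.064, 0.138, 0, 0, 0, 0], [-0.076, 0.132, 0, 0, 0, 0], [-0.087, 0.125, 0, 0, 0, 0], [-0.098, 0.117, 0, 0, 0, 0], [-0.108, 0.108, 0, 0, 0, 0], [-0.117, 0.098, 0, 0, 0, 0]]]
```

Total so far: 132.5° clockwise.

Request:
carry_out --commands '[[[0.01,0.153,0,0.04,0,0.04],[0.0,0.153,0,0,0,0],[-0.013,0.152,0,0,0,0],[-0.026,0.15,0,0,0,0],[-0.039,0.148,0,0,0,0],[-0.052,0.144,0,0,0,0],[-0.064,0.138,0,0,0,0],[-0.076,0.132,0,0,0,0]]]'

```text
clock: 21.93
position: [0.5097, 0.0405, 0.2227]
ee_rot: [0.071, 0.951, 0.301, 0.022]
ft_force: [-5.8, -2.9, 3.2]
grip_width: 0.297
grasp_force: 24.5
```

```bash
python3 -c "
from h import *
rows([-5]*14,rad=70)"
```

```text
t 21.93 phi 147.2 r 70.6 ax 1.5 | F rad 3.8 tan(acw+) 3.9 ax 4.8 w 0.297 gf 24.5 j7 2.01 turn [ 0.02 -0.02  0.  ]
[[[-0.101, 0.116, 0, 0, 0, 0], [-0.099, 0.116, 0, 0, 0, 0], [-0.109, 0.107, 0, 0, 0, 0], [-0.118, 0.097, 0, 0, 0, 0], [-0.126, 0.087, 0, 0, 0, 0], [-0.133, 0.076, 0, 0, 0, 0], [-0.139, 0.064, 0, 0, 0, 0], [-0.144, 0.051, 0, 0, 0, 0], [-0.148, 0.039, 0, 0, 0, 0], [-0.15, 0.026, 0, 0, 0, 0], [-0.152, 0.012, 0, 0, 0, 0], [-0.153, -0.001, 0, 0, 0, 0], [-0.152, -0.014, 0, 0, 0, 0], [-0.15, -0.027, 0, 0, 0, 0]]]
```

Total 172.9°. The light bar is near the high side, so I'll go up in two parts.

Request:
carry_out --commands '[[[-0.101,0.116,0,0,0,0],[-0.099,0.116,0,0,0,0],[-0.109,0.107,0,0,0,0],[-0.118,0.097,0,0,0,0],[-0.126,0.087,0,0,0,0],[-0.133,0.076,0,0,0,0]]]'

```text
clock: 22.43
position: [0.5402, 0.0565, 0.2371]
ee_rot: [0.071, 0.951, 0.301, 0.022]
ft_force: [-4.4, -0.5, 5.6]
grip_width: 0.294
grasp_force: 24.6
```

```bash
python3 -c "
from h import *
rows([-5]*14,rad=70)"
```

```text
t 22.43 phi 116.5 r 70.7 ax 1.5 | F rad 3.9 tan(acw+) 2.9 ax 5.3 w 0.294 gf 24.6 j7 1.97 turn [ 0.03 -0.02  0.02]
[[[-0.148, 0.045, 0, 0, 0, 0], [-0.144, 0.05, 0, 0, 0, 0], [-0.148, 0.037, 0, 0, 0, 0], [-0.151, 0.024, 0, 0, 0, 0], [-0.152, 0.011, 0, 0, 0, 0], [-0.153, -0.003, 0, 0, 0, 0], [-0.152, -0.016, 0, 0, 0, 0], [-0.15, -0.029, 0, 0, 0, 0], [-0.147, -0.042, 0, 0, 0, 0], [-0.143, -0.055, 0, 0, 0, 0], [-0.137, -0.067, 0, 0, 0, 0], [-0.131, -0.079, 0, 0, 0, 0], [-0.123, -0.09, 0, 0, 0, 0], [-0.115, -0.1, 0, 0, 0, 0]]]
```

Request:
carry_out --commands '[[[-0.148,0.045,0,0,0,0],[-0.144,0.05,0,0,0,0],[-0.148,0.037,0,0,0,0],[-0.151,0.024,0,0,0,0],[-0.152,0.011,0,0,0,0],[-0.153,-0.003,0,0,0,0],[-0.152,-0.016,0,0,0,0],[-0.15,-0.029,0,0,0,0]]]'

```text
clock: 23.1
position: [0.589, 0.0533, 0.2402]
ee_rot: [0.071, 0.951, 0.302, 0.023]
ft_force: [-2.4, 1.1, 5.4]
grip_width: 0.297
grasp_force: 24.5
```

```bash
python3 -c "
from h import *
rows([-5]*20,rad=70)"
```

```text
t 23.10 phi 75.9 r 70.6 ax 1.7 | F rad 3.0 tan(acw+) 3.4 ax 4.0 w 0.297 gf 24.5 j7 1.98 turn [ 0.04 -0.    0.02]
[[[-0.143, -0.058, 0, 0, 0, 0], [-0.142, -0.056, 0, 0, 0, 0], [-0.136, -0.068, 0, 0, 0, 0], [-0.13, -0.08, 0, 0, 0, 0], [-0.123, -0.091, 0, 0, 0, 0], [-0.114, -0.101, 0, 0, 0, 0], [-0.105, -0.111, 0, 0, 0, 0], [-0.095, -0.12, 0, 0, 0, 0], [-0.084, -0.128, 0, 0, 0, 0], [-0.073, -0.134, 0, 0, 0, 0], [-0.061, -0.14, 0, 0, 0, 0], [-0.048, -0.145, 0, 0, 0, 0], [-0.035, -0.149, 0, 0, 0, 0], [-0.022, -0.151, 0, 0, 0, 0], [-0.009, -0.152, 0, 0, 0, 0], [0.004, -0.153, 0, 0, 0, 0], [0.018, -0.152, 0, 0, 0, 0], [0.031, -0.15, 0, 0, 0, 0], [0.044, -0.146, 0, 0, 0, 0], [0.056, -0.142, 0, 0, 0, 0]]]
```

Total 244.2°; forces are small and the bar is clear.

Request:
carry_out --commands '[[[-0.143,-0.058,0,0.04,0,0.02],[-0.142,-0.056,0,0,0,0],[-0.136,-0.068,0,0,0,0],[-0.13,-0.08,0,0,0,0],[-0.123,-0.091,0,0,0,0],[-0.114,-0.101,0,0,0,0],[-0.105,-0.111,0,0,0,0],[-0.095,-0.12,0,0,0,0],[-0.084,-0.128,0,0,0,0],[-0.073,-0.134,0,0,0,0]]]'

```text
clock: 23.93
position: [0.6299, 0.0144, 0.2179]
ee_rot: [0.073, 0.951, 0.299, 0.023]
ft_force: [3.3, 1.7, 2.3]
grip_width: 0.295
grasp_force: 24.1
```

```bash
python3 -c "
from h import *
rows([-5]*20,rad=70)"
```

```text
t 23.93 phi 24.4 r 69.9 ax 1.9 | F rad 4.0 tan(acw+) 1.6 ax 0.7 w 0.295 gf 24.1 j7 2.05 turn [-0.02  0.02 -0.01]
[[[-0.059, -0.141, 0, 0, 0, 0], [-0.044, -0.146, 0, 0, 0, 0], [-0.032, -0.149, 0, 0, 0, 0], [-0.018, -0.152, 0, 0, 0, 0], [-0.005, -0.153, 0, 0, 0, 0], [0.008, -0.152, 0, 0, 0, 0], [0.021, -0.151, 0, 0, 0, 0], [0.035, -0.149, 0, 0, 0, 0], [0.047, -0.145, 0, 0, 0, 0], [0.06, -0.14, 0, 0, 0, 0], [0.072, -0.135, 0, 0, 0, 0], [0.083, -0.128, 0, 0, 0, 0], [0.094, -0.12, 0, 0, 0, 0], [0.104, -0.112, 0, 0, 0, 0], [0.114, -0.102, 0, 0, 0, 0], [0.122, -0.092, 0, 0, 0, 0], [0.13, -0.081, 0, 0, 0, 0], [0.136, -0.069, 0, 0, 0, 0], [0.142, -0.057, 0, 0, 0, 0], [0.146, -0.044, 0, 0, 0, 0]]]
```

Request:
carry_out --commands '[[[-0.059,-0.141,0,0,0,0],[-0.044,-0.146,0,0,0,0],[-0.032,-0.149,0,0,0,0],[-0.018,-0.152,0,0,0,0],[-0.005,-0.153,0,0,0,0],[0.008,-0.152,0,0,0,0],[0.021,-0.151,0,0,0,0],[0.035,-0.149,0,0,0,0],[0.047,-0.145,0,0,0,0],[0.06,-0.14,0,0,0,0],[0.072,-0.135,0,0,0,0],[0.083,-0.128,0,0,0,0],[0.094,-0.12,0,0,0,0],[0.104,-0.112,0,0,0,0],[0.114,-0.102,0,0,0,0],[0.122,-0.092,0,0,0,0],[0.13,-0.081,0,0,0,0],[0.136,-0.069,0,0,0,0],[0.142,-0.057,0,0,0,0],[0.146,-0.044,0,0,0,0]]]'

```text
clock: 25.6
position: [0.5709, -0.0564, 0.1627]
ee_rot: [0.072, 0.951, 0.299, 0.023]
ft_force: [2.6, 7.4, -1.0]
grip_width: 0.3
grasp_force: 23.6
```

```bash
python3 -c "
from h import *
rows([-5]*20,rad=70)"
```

```text
t 25.60 phi -76.8 r 69.2 ax 2.0 | F rad -5.3 tan(acw+) 2.8 ax -5.2 w 0.300 gf 23.6 j7 2.25 turn [-0.01  0.   -0.01]
[[[0.145, -0.048, 0, 0, 0, 0], [0.152, -0.015, 0, 0, 0, 0], [0.153, -0.002, 0, 0, 0, 0], [0.152, 0.011, 0, 0, 0, 0], [0.151, 0.025, 0, 0, 0, 0], [0.148, 0.038, 0, 0, 0, 0], [0.144, 0.05, 0, 0, 0, 0], [0.139, 0.063, 0, 0, 0, 0], [0.133, 0.075, 0, 0, 0, 0], [0.126, 0.086, 0, 0, 0, 0], [0.118, 0.097, 0, 0, 0, 0], [0.109, 0.107, 0, 0, 0, 0], [0.1, 0.116, 0, 0, 0, 0], [0.089, 0.124, 0, 0, 0, 0], [0.078, 0.131, 0, 0, 0, 0], [0.066, 0.138, 0, 0, 0, 0], [0.054, 0.143, 0, 0, 0, 0], [0.041, 0.147, 0, 0, 0, 0], [0.028, 0.15, 0, 0, 0, 0], [0.015, 0.152, 0, 0, 0, 0]]]
```

Total 396.9°.

Request:
carry_out --commands '[[[0.15,-0.015,0,0,0,0],[0.152,-0.013,0,0,0,0],[0.153,-0.002,0,0,0,0],[0.152,0.011,0,0,0,0],[0.151,0.025,0,0,0,0],[0.148,0.038,0,0,0,0],[0.144,0.05,0,0,0,0],[0.139,0.063,0,0,0,0],[0.133,0.075,0,0,0,0],[0.126,0.086,0,0,0,0],[0.118,0.097,0,0,0,0],[0.109,0.107,0,0,0,0],[0.1,0.116,0,0,0,0],[0.089,0.124,0,0,0,0],[0.078,0.131,0,0,0,0],[0.066,0.138,0,0,0,0],[0.054,0.143,0,0,0,0],[0.041,0.147,0,0,0,0],[0.028,0.15,0,0,0,0]]]'

```text
clock: 27.18
position: [0.4937, 0.0037, 0.196]
ee_rot: [0.073, 0.951, 0.298, 0.022]
ft_force: [-0.1, 2.6, -9.0]
grip_width: 0.295
grasp_force: 23.2
```

```bash
python3 -c "
from h import *
rows([-5]*20,rad=70)"
```

```text
t 27.18 phi -172.5 r 70.1 ax 1.8 | F rad 0.9 tan(acw+) 2.9 ax -8.8 w 0.295 gf 23.2 j7 2.12 turn [-0.03 -0.   -0.02]
[[[0.01, 0.153, 0, 0, 0, 0], [-0.0, 0.153, 0, 0, 0, 0], [-0.013, 0.152, 0, 0, 0, 0], [-0.027, 0.15, 0, 0, 0, 0], [-0.04, 0.147, 0, 0, 0, 0], [-0.052, 0.143, 0, 0, 0, 0], [-0.065, 0.138, 0, 0, 0, 0], [-0.076, 0.132, 0, 0, 0, 0], [-0.088, 0.125, 0, 0, 0, 0], [-0.098, 0.117, 0, 0, 0, 0], [-0.108, 0.108, 0, 0, 0, 0], [-0.117, 0.098, 0, 0, 0, 0], [-0.125, 0.087, 0, 0, 0, 0], [-0.132, 0.076, 0, 0, 0, 0], [-0.138, 0.064, 0, 0, 0, 0], [-0.143, 0.052, 0, 0, 0, 0], [-0.147, 0.039, 0, 0, 0, 0], [-0.15, 0.026, 0, 0, 0, 0], [-0.152, 0.013, 0, 0, 0, 0], [-0.153, -0.0, 0, 0, 0, 0]]]
```

Total 492.6°.

Request:
carry_out --commands '[[[0.01,0.153,0.02,0,0,0],[0.0,0.153,0,0,0,0],[-0.013,0.152,0,0,0,0],[-0.027,0.15,0,0,0,0],[-0.04,0.147,0,0,0,0],[-0.052,0.143,0,0,0,0],[-0.065,0.138,0,0,0,0],[-0.076,0.132,0,0,0,0],[-0.088,0.125,0,0,0,0],[-0.098,0.117,0,0,0,0],[-0.108,0.108,0,0,0,0],[-0.117,0.098,0,0,0,0],[-0.125,0.087,0,0,0,0],[-0.132,0.076,0,0,0,0],[-0.138,0.064,0,0,0,0],[-0.143,0.052,0,0,0,0],[-0.147,0.039,0,0,0,0],[-0.15,0.026,0,0,0,0],[-0.152,0.013,0,0,0,0]]]'

```text
clock: 28.77
position: [0.5712, 0.0582, 0.2417]
ee_rot: [0.072, 0.951, 0.299, 0.023]
ft_force: [-2.7, 1.8, 4.3]
grip_width: 0.297
grasp_force: 24.4
```

```bash
python3 -c "
from h import *
rows([-5]*20,rad=70)"
```

```text
t 28.77 phi 90.8 r 70.8 ax 1.7 | F rad 3.7 tan(acw+) 2.9 ax 2.7 w 0.297 gf 24.4 j7 1.96 turn [-0.01  0.02 -0.01]
[[[-0.153, -0.024, 0, 0, 0, 0], [-0.152, -0.018, 0, 0, 0, 0], [-0.15, -0.031, 0, 0, 0, 0], [-0.146, -0.044, 0, 0, 0, 0], [-0.142, -0.056, 0, 0, 0, 0], [-0.136, -0.069, 0, 0, 0, 0], [-0.13, -0.08, 0, 0, 0, 0], [-0.122, -0.091, 0, 0, 0, 0], [-0.114, -0.102, 0, 0, 0, 0], [-0.105, -0.111, 0, 0, 0, 0], [-0.095, -0.12, 0, 0, 0, 0], [-0.084, -0.128, 0, 0, 0, 0], [-0.072, -0.134, 0, 0, 0, 0], [-0.06, -0.14, 0, 0, 0, 0], [-0.048, -0.145, 0, 0, 0, 0], [-0.035, -0.149, 0, 0, 0, 0], [-0.022, -0.151, 0, 0, 0, 0], [-0.009, -0.152, 0, 0, 0, 0], [0.005, -0.153, 0, 0, 0, 0], [0.018, -0.152, 0, 0, 0, 0]]]
```

Request:
carry_out --commands '[[[-0.153,-0.024,0,0,0,0],[-0.152,-0.018,0,0,0,0],[-0.15,-0.031,0,0,0,0],[-0.146,-0.044,0,0,0,0],[-0.142,-0.056,0,0,0,0],[-0.136,-0.069,0,0,0,0],[-0.13,-0.08,0,0,0,0],[-0.122,-0.091,0,0,0,0],[-0.114,-0.102,0,0,0,0],[-0.105,-0.111,0,0,0,0],[-0.095,-0.12,0,0,0,0],[-0.084,-0.128,0,0,0,0],[-0.072,-0.134,0,0,0,0],[-0.06,-0.14,0,0,0,0],[-0.048,-0.145,0,0,0,0],[-0.035,-0.149,0,0,0,0],[-0.022,-0.151,0,0,0,0],[-0.009,-0.152,0,0,0,0]]]'

```text
clock: 30.27
position: [0.632, -0.0108, 0.2006]
ee_rot: [0.073, 0.951, 0.298, 0.023]
ft_force: [3.5, -1.9, 3.2]
grip_width: 0.296
grasp_force: 24.4
```

```bash
python3 -c "
from h import *
rows([-5]*8,rad=69.6)"
```

```text
t 30.27 phi -1.0 r 69.5 ax 1.9 | F rad 3.7 tan(acw+) 0.8 ax 3.4 w 0.296 gf 24.4 j7 2.10 turn [-0.03  0.02 -0.02]
[[[0.007, -0.152, 0, 0, 0, 0], [0.022, -0.15, 0, 0, 0, 0], [0.035, -0.148, 0, 0, 0, 0], [0.048, -0.144, 0, 0, 0, 0], [0.061, -0.139, 0, 0, 0, 0], [0.072, -0.133, 0, 0, 0, 0], [0.084, -0.127, 0, 0, 0, 0], [0.095, -0.119, 0, 0, 0, 0]]]
```

Request:
carry_out --commands '[[[0.007,-0.152,0,0,0,0],[0.022,-0.15,0,0,0,0],[0.035,-0.148,0,0,0,0],[0.048,-0.144,0,0,0,0],[0.061,-0.139,0,0,0,0],[0.072,-0.133,0,0,0,0],[0.06,-0.09,0,0,0,0],[0,0,0,0,0,0],[0,0,0,0,0,0]]]'

```text
clock: 31.02
position: [0.6139, -0.0405, 0.1781]
ee_rot: [0.074, 0.952, 0.298, 0.022]
ft_force: [1.3, -6.9, 0.5]
grip_width: 0.295
grasp_force: 24.5
```

```bash
python3 -c "
from h import *
rows([-1]*8,rad=69.2)"
```

```text
t 31.02 phi -35.8 r 69.1 ax 1.8 | F rad 4.9 tan(acw+) -2.8 ax 4.3 w 0.295 gf 24.5 j7 2.17 turn [-0.05  0.01 -0.04]
[[[0.015, -0.026, 0, 0, 0, 0], [0.018, -0.024, 0, 0, 0, 0], [0.019, -0.024, 0, 0, 0, 0], [0.019, -0.023, 0, 0, 0, 0], [0.02, -0.023, 0, 0, 0, 0], [0.02, -0.023, 0, 0, 0, 0], [0.02, -0.022, 0, 0, 0, 0], [0.021, -0.022, 0, 0, 0, 0]]]
```

Request:
carry_out --commands '[[[0.04,-0.05,0,0,0,0],[0.04,-0.05,0,0,0,0],[0,0,0,0,0,0],[0,0,0,0,0,0]]]'

```text
clock: 31.35
position: [0.6107, -0.0428, 0.1762]
ee_rot: [0.074, 0.952, 0.298, 0.023]
ft_force: [3.4, -5.6, 0.8]
grip_width: 0.29
grasp_force: 24.4
```

```bash
python3 -c "
from h import *
rows([-.5]*2,rad=69.2)"
```

```text
t 31.35 phi -39.4 r 69.0 ax 1.9 | F rad 5.6 tan(acw+) -0.1 ax 3.6 w 0.290 gf 24.4 j7 2.18 turn [-0.04  0.01 -0.03]
[[[0.006, -0.015, 0, 0, 0, 0], [0.01, -0.012, 0, 0, 0, 0]]]
```

Request:
carry_out --commands '[[[0.016,-0.024,0,0,0,0],[0,0,0,0,0,0],[0,0,0,0,0,0]]]'

```text
clock: 31.6
position: [0.6102, -0.0433, 0.1758]
ee_rot: [0.073, 0.952, 0.298, 0.023]
ft_force: [2.9, -5.9, 0.5]
grip_width: 0.294
grasp_force: 24.4
```

```bash
python3 -c "
from h import *
state()"
```

```text
t 31.60 phi -40.1 r 69.0 ax 1.9 | F rad 5.5 tan(acw+) -0.8 ax 3.6 w 0.294 gf 24.4 j7 2.18 turn [-0.04  0.02 -0.02]
```

Request:
carry_out --commands '[[[0,0,0,0,0,0],[0,0,0,0,0,0],[0,0,0,0,0,0],[0,0,0,0,0,0],[0,0,0,0,0,0],[0,0,0,0,0,0],[0,0,0,0,0,0],[0,0,0,0,0,0],[0,0,-0.4,0,0,0],[0,0,-0.6,0,0,0],[0,0,-0.6,0,0,0],[0,0,-0.6,0,0,0],[0,0,-0.6,0,0,0],[0,0,0,0,0,0],[0,0,0,0,0,0]]]' --hand -1

```text
clock: 32.85
position: [0.6007, -0.1073, 0.27]
ee_rot: [0.073, 0.951, 0.298, 0.024]
ft_force: [-0.2, -0.4, 0.4]
grip_width: 1.003
grasp_force: 0.0
```

Run:
```python
from h import *
state()
q=camera_params('wrist');json.dump({k:np.array(q[k]).tolist() for k in('mtx','R','t')},open('w6.json','w'))
im=camera('wrist');cv2.imwrite('pics/w6.png',cv2.resize(im[...,::-1],(640,480)))
cv2.imwrite('pics/s6.png',camera('scene')[...,::-1])
a=cv2.resize(cv2.imread('pics/s6.png')[150:280,165:335],(640,490),interpolation=cv2.INTER_CUBIC)[:300,:400]
b=cv2.resize(im[...,::-1],(400,300),interpolation=cv2.INTER_AREA)
cv2.imwrite('pics/f.png',np.hstack([cv2.resize(b,(400,300)),a]))
```

```text
t 32.85 phi -39.3 r 68.7 ax 116.1 | F rad -0.1 tan(acw+) -0.2 ax 0.5 w 1.003 gf 0.0 j7 2.14 turn [-0.03  0.04 -0.02]
```

View pics/f.png

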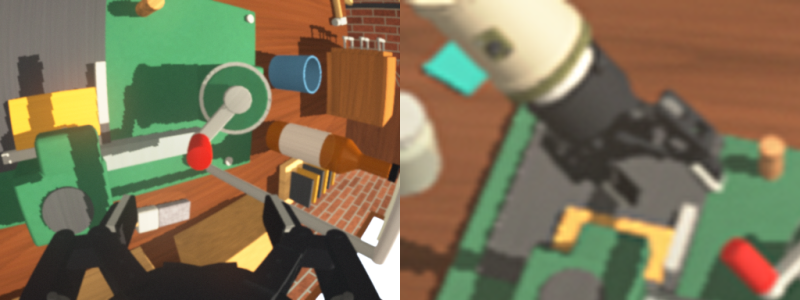

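The final look shows the handle released at the zero-stop angle, (200,152) in the left half. The plate lies against both stops at (55,118), the cork and mug are in place, and the gripper is clear. Handing in.

```bash
python3 -c "
from workcell import *
print(hand_in())"
```

```text
the job is handed in; nothing more can be done
None
```

The job is handed in at about 33 s: the plate was pushed onto both stops, the crank was wound back to its felt zero stop and then turned two full turns clockwise (within about 1° by the measured handle position), the handle was released, and nothing else in view had been disturbed; no verdict came back.

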